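Set the inlay tile in the sloping lid and wipe the lid clean

TASK

Press the teal resin tile fully home into the recess of the sloping wooden lid, so that it is flush with the wood. Then take the scraper and wipe the four loose brass chips down the lid, over the flush tile, into the catch tray at its foot, without touching the chips with the fingers. Stand the scraper back upright on its cork mat and leave everything else where it is.

Things in the scene. Friction and masses are not known exactly. Their poses are not given: they have to be found in the camera images.
- lid: Dark brown wooden lid, a plate 180 (x) x 150 (y) x 24 mm (z) fixed on a white stand. It slopes 28 degrees, low edge towards the robot: the low edge of its face is 50 mm above the table, the high edge 135 mm. Origin: centre of its underside; x up the slope, y across it to the left, z straight out of the face (the face is z = 24 mm).
- recess (a point): Centre of the mouth of the recess, on the lid's face, 35 mm down the slope from the face's centre; axes as the lid's. Recess 51 (x) x 37 (y) mm with chamfered edges. Its floor is a white ejector pad, at the start 8 to 10 mm below the face; pushed by more than about 4 N it slides down to a stop 16 mm below the face and stays there.
- ejector (a joint): Travel of the white ejector pad in the recess floor: 0 = raised (8 mm below the lid's face), 0.008 = fully down (16 mm below the face). It stays where it is pushed.
- tile: Teal resin tile, 48 (x) x 34 (y) x 16 mm, the lowest 3 mm stepped in by 2 mm all round, about 35 g, lying flat on the mint green mat. Origin: centre of its underside, z up through its top. Fits the recess either way round, its 48 mm side up the slope.
- tray_floor (a point): Centre of the inner floor of the white catch tray below the lid's low edge, 4 mm above the table. Level axes: x away from the robot (under the slope), y left. The tray is inside 76 (x) x 192 (y) mm, its rim 28 mm above the table.
- scraper: Scraper block: blue blade 120 (x) x 18 (y) x 30 mm high, and on its middle a black grip 40 (x) x 22 (y) mm from 30 to 75 mm height. About 110 g. It stands upright on the cork mat. Origin: centre of the blade's flat underside, z up through the grip.
- cork_mat: Brown cork mat, 170 (x) x 80 (y) x 3 mm, fixed to the table, where the scraper belongs. Origin: centre of its underside.
- big_tile: Bystander: orange resin tile 62 x 46 x 14 mm on the mint mat, too big for the recess. Origin: centre of underside.
- disc: Bystander: round pink resin disc, 44 mm across, 13 mm high, on the mint mat. Origin: centre of underside.
- resin_a: Bystander: small dark bottle with white label, 34 mm across, 85 mm high. Origin: centre of underside.
- resin_b: Bystander: small dark bottle with blue label, 34 mm across, 85 mm high. Origin: centre of underside.
- paint_pot: Bystander: small jar with red cap, 40 mm across, 50 mm high. Origin: centre of underside.
- tape: Bystander: pale teal roll of tape lying flat, 60 mm across, 18 mm high. Origin: centre of underside.
- chip0: Loose brass chip, 14 x 12 x 9 mm, 12 g, lying on the lid's face up the slope from the recess. Origin: centre of its underside.
- chip1: Loose brass chip, 14 x 12 x 9 mm, 12 g, lying on the lid's face up the slope from the recess. Origin: centre of its underside.
- chip2: Loose brass chip, 14 x 12 x 9 mm, 12 g, lying on the lid's face up the slope from the recess. Origin: centre of its underside.
- chip3: Loose brass chip, 14 x 12 x 9 mm, 12 g, lying on the lid's face up the slope from the recess. Origin: centre of its underside.

How it is judged (in metres and radians):
On the way, in this order (a step that is already met when the one before it is completed fails the run):
1. the teal tile is pressed flush into the recess (z of tile in the frame of recess between -0.0185 and -0.014 m and x of tile in the frame of recess between -0.004 and 0.004 m and y of tile in the frame of recess between -0.004 and 0.004 m and angle between the z axis of tile and the z axis of recess, either way round below 0.07 rad), for 0.2 s.
2. all four chips have been wiped into the catch tray (x of chip0 in the frame of tray_floor between -0.042 and 0.042 m and y of chip0 in the frame of tray_floor between -0.1 and 0.1 m and z of chip0 in the frame of tray_floor between -0.005 and 0.02 m and x of chip1 in the frame of tray_floor between -0.042 and 0.042 m and y of chip1 in the frame of tray_floor between -0.1 and 0.1 m and z of chip1 in the frame of tray_floor between -0.005 and 0.02 m and x of chip2 in the frame of tray_floor between -0.042 and 0.042 m and y of chip2 in the frame of tray_floor between -0.1 and 0.1 m and z of chip2 in the frame of tray_floor between -0.005 and 0.02 m and x of chip3 in the frame of tray_floor between -0.042 and 0.042 m and y of chip3 in the frame of tray_floor between -0.1 and 0.1 m and z of chip3 in the frame of tray_floor between -0.005 and 0.02 m), for 0.2 s.
At the end, for the whole second after the job is handed in: Teal tile in the recess: at most 2 mm proud, centred within 4 mm, level with the face within 4 deg. All four chips in the catch tray. Scraper upright (6 deg) on the cork mat, centre within 60 mm lengthways and 40 mm crossways of the mat's. Tile and scraper at rest (all of step 1 and all of step 2 and x of scraper in the frame of cork_mat between -0.06 and 0.06 m and y of scraper in the frame of cork_mat between -0.04 and 0.04 m and z of scraper in the frame of cork_mat between 0 and 0.008 m and angle between scraper's own z axis and vertical below 0.1 rad and linear speed of each of tile, scraper below 0.02 m/s); the robot touches nothing.
It fails at once if the fingers touch a brass chip (contact force between the fingers and chip0 above 0.3 N or contact force between the fingers and chip1 above 0.3 N or contact force between the fingers and chip2 above 0.3 N or contact force between the fingers and chip3 above 0.3 N).
It fails at once if a bystander (orange tile, pink disc, bottles, jar, tape) is shifted more than 20 mm (distance of any of big_tile, disc, resin_a, resin_b, paint_pot, tape from where it was at the start of the episode above 0.02 m).
It also fails if it takes over 72 s, if anything falls off the work surface, if the arm or the gripper's body presses on something with over 40 N, if the wrist force passes 120 N, or if a joint passes its speed limit or range.

ROBOT

A 6-joint arm with a two-finger parallel gripper is mounted at the origin on the work surface. World frame = base frame: x ahead of the robot, y to its left, z up, the work surface at z = 0. Lengths are in m, angles in degrees, forces in N, time in s.
With the tool pointing down it reaches from about 0.4 to 0.825 m from the base axis. Payload 7 kg.
Tool frame: the origin (TCP) lies between the finger pads; the fingertips stand ctrl.nose_length ahead of it and the grasp point (between the pads) lies 8 mm behind it (ctrl.nose_length is the distance from the TCP to the fingertips, in m); y points along the fingers, z is the direction in which the jaws open and shut, and the axes are right-handed (so a half turn about y gives the same grasp; the last joint's range is limited). The gripper opens to 88 mm and grips with 3 to 60 N. Pads are 19 mm wide; open, the fingers measure 130 mm over their backs; the gripper's body (78 mm by 193 mm) begins 47 mm behind the grasp point.
Start: joints at [92.997, 20.546, 0.682, 0, -70.136, -16.507], TCP at [0.158, 0.656, 0.238] pointing down, gripper open.
Joint ranges: [-176.03, 176.03], [-82.01, 121.73], [-58.28, 71.71], [-173.87, 95.51], [-174.79, -0.11], [-173.66, 173.66]. Speed limits (degrees/s): [136.94, 136.94, 172.46, 180, 180, 180].

INTERFACE

Orientations are given as [roll, pitch, yaw] about the fixed x, y, z axes, in that order (R = Rz(yaw) Ry(pitch) Rx(roll)).
In Python, from plant import ctrl gives the robot as it stands. The module is installed in compiled form; this text tells all that it offers.
- The arm moves only by the tool drive_tool, never from a script. Its argument "moves" is a list that holds one entry, the list of rows, each a list of 6 numbers: the shift along the tool's x, y, z in mm, then the turn, a rotation vector about the tool's x, y, z in rad. A call has 1 to 20 rows; each row is the pose to reach, as a shift and turn from the pose commanded when the call began, along the tool's axes at that moment; what a row does not reach only later rows make up. A row lasts 1/12 s, in which the tool goes at most 41.7 mm and 7.16 degrees, less where a joint would pass 70% of its speed; a pose out of reach is approached as far as the arm can. A call with a gripper value outside its range is refused whole. "claw" is the opening, from 0 (shut) to 1 (fully open), set as the call begins (left out, the last holds). The fingers move at their own pace and stop on an object; the grip force is fixed at half the most. Time passes only in rows, so rows that repeat a pose let the fingers close. It gives the time, the measured TCP pose, the force and the opening at its end, in the units of the state.
- ctrl.get_obs(): the state, without advancing time (a new reading comes with each control period).
- ctrl.snapshot(name): name is "scene" or "side" or "wrist"; returns (picture, depth): 480x640x3 uint8, blue, green, red; 480x640 float32, m along the optical axis (not along the pixel's ray), 0 where there is no reading.
- ctrl.camera_model(name): a dict with "vertical_fov" (degrees; the focal length in pixels is half the picture's height over the tangent of half this angle, whatever the lens; pixels are square), "cx", "cy" (the principal point, pixels), "extrinsics" (4x4, takes a point from camera to world coordinates). Camera axes: x right, y down, z forward; pixel columns grow to the right and rows downward; lengths in m; the calibration is good to about 2 mm. A picture is of the moment at which its call begins: read the wrist's pose just before it. camera_model takes no time and is no camera call; for the wrist camera it gives the pose at the moment of the call.
- ctrl.close_job(): hands the job in, once; it reports no verdict.
The state is a dict: "clock": time; "joint_pos": joint angles; "qvel": joint speeds; "tau": joint torques, N m; "tool_pos": TCP position; "orientation": TCP orientation; "force": force on the tool from outside, world axes, zero at the start; "moment": the same for the moment, N m; "opening": finger opening in m.
Only numpy, scipy, OpenCV 4.12 (cv2) and the standard library are available. Lean on these libraries where they do the work, as an engineer would, in place of code of your own. Each camera call takes 0.05 s, during which the arm holds its last target. There are 200 camera calls.

## Working session

There is one attempt and no reset: what is moved stays moved. The work goes in short steps, Python scripts to look and compute and a tool call to move; the robot and the scene stay as the last step left them, time stands still between calls to the robot, and variables do not carry over. Pictures are saved under pics/ and viewed, about 8 in all and at most 12, crops included, and the job is handed in when it is done.

Besides the shell and the picture viewer there is one more tool, called after "Emit:" as name(argument=value, ...) on one line, values as JSON. drive_tool: Moves the arm, as the interface text tells. Its arguments: {"type":"object","properties":{"moves":{"type":"array","items":{"type":"array","items":{"type":"array","items":{"type":"number"}}}},"claw":{"type":"number"}},"required":["moves"]}

```bash
mkdir -p pics; cat > h.py <<'E'
import numpy as np, cv2
from plant import ctrl
from scipy.spatial.transform import Rotation as R
def cam(n):
    m=ctrl.camera_model(n); f=240/np.tan(np.radians(m['vertical_fov'])/2)
    return f,m['cx'],m['cy'],np.array(m['extrinsics'])
def snap(n,fn=None):
    c=cam(n); im,d=ctrl.snapshot(n)
    if fn: cv2.imwrite('pics/'+fn,im)
    return im,d,c
def cloud(d,c):
    f,cx,cy,E=c; v,u=np.mgrid[:480,:640]
    P=np.stack([(u-cx)/f*d,(v-cy)/f*d,d],-1)
    return P@E[:3,:3].T+E[:3,3]
def rayz(u,v,z,c):
    f,cx,cy,E=c; r=E[:3,:3]@[(u-cx)/f,(v-cy)/f,1]
    return E[:3,3]+r*(z-E[2,3])/r[2]
def pose():
    o=ctrl.get_obs(); return np.array(o['tool_pos']),R.from_euler('xyz',o['orientation'],degrees=True)
def goto(p,Rt):
    q,Rc=pose(); return Rc.inv().apply(np.array(p)-q)*1000,(Rc.inv()*Rt).as_rotvec()
E
python3 - <<'E'
from h import *
print(ctrl.nose_length,ctrl.get_obs())
for n in ('scene','side','wrist'):
    im,d,c=snap(n,n+'0.png'); np.savez('/tmp/'+n,im=im,d=d,E=c[3],f=c[:3]); print(n,c)
a=cv2.imread('pics/scene0.png');b=cv2.imread('pics/side0.png')
E
```

```text
0.011 {'clock': 0.0, 'joint_pos': array([ 9.29975596e+01,  2.05910744e+01,  6.32941496e-01, -1.93580019e-02,
       -7.01365696e+01, -1.65068948e+01]), 'qvel': array([ 0.05342159, -0.07414668, -0.06663542, -0.0838551 ,  0.00811243,
       -0.0594309 ]), 'tau': array([ 5.11237213e-04, -5.82718277e+01,  2.93062645e+01,  6.99768305e+00,
        7.06877807e-03, -1.49211683e-04]), 'tool_pos': array([0.15760248, 0.6558476 , 0.23662283]), 'orientation': array([-8.99040297e+01,  9.46270122e-03,  1.66484080e+02]), 'force': array([ 0.22597437, -0.4375922 ,  0.16284426]), 'moment': array([ 0.00202176,  0.00458543, -0.04619829]), 'opening': 0.08742452246940184}
scene (np.float64(490.50521483308387), 313.6689993855573, 245.31804200044178, array([[ 0.71094909,  0.51704554, -0.47667105,  1.09040917],
       [ 0.70314803, -0.51147276,  0.49394177, -0.48640438],
       [ 0.01158613, -0.68633776, -0.72719065,  0.82239412],
       [ 0.        ,  0.        ,  0.        ,  1.        ]]))
side (np.float64(440.4125958280681), 322.3709899526268, 238.7727803825832, array([[ 0.99619831, -0.05749669,  0.06544501,  0.54378454],
       [-0.08693565, -0.60805424,  0.78912118, -0.60517297],
       [-0.00557774, -0.7918107 , -0.61074112,  0.56590003],
       [ 0.        ,  0.        ,  0.        ,  1.        ]]))
wrist (np.float64(430.86623411490393), 321.03613381603674, 234.3998508244208, array([[-0.2326543 , -0.93752975, -0.25866957,  0.2268773 ],
       [-0.97255892,  0.22456489,  0.06082568,  0.64012856],
       [ 0.00106222,  0.26572275, -0.96404891,  0.38396634],
       [ 0.        ,  0.        ,  0.        ,  1.        ]]))
```

View pics/scene0.png

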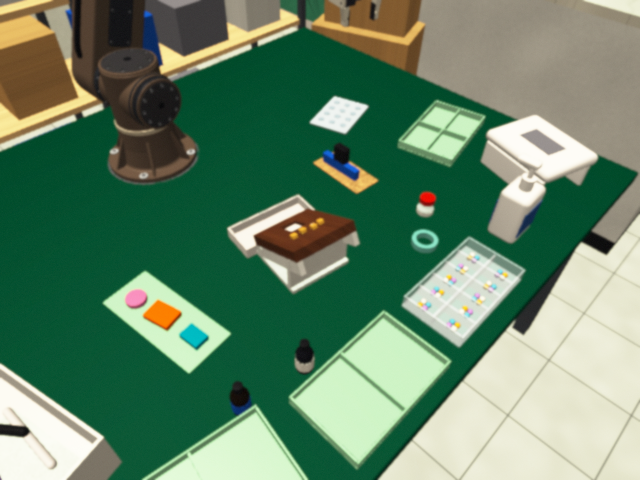

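View pics/side0.png

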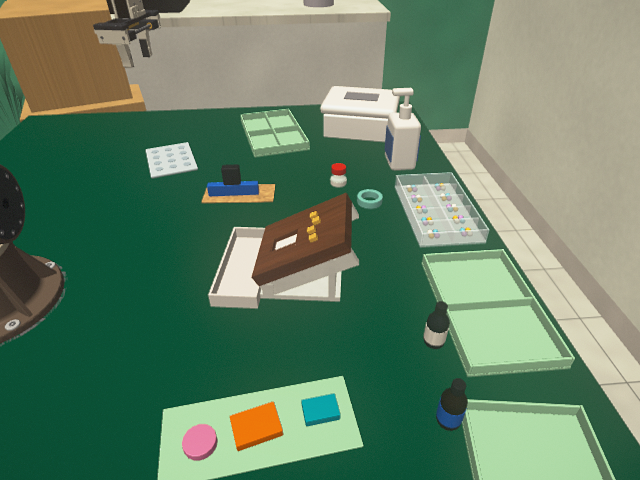

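The scene view shows the lid at (305,232), the teal tile at (194,336) and the scraper at (342,160). In the side view the lid is at (305,240), with the white ejector at (287,242), chips near (313,227), the teal tile at (321,409) and the scraper at (232,183).

```bash
cat > m.py <<'E'
from h import *
def load(n):
    z=np.load(f'/tmp/{n}.npz'); return z['im'],z['d'],(*z['f'],z['E'])
E
python3 - <<'E'
from m import *
for n in ('side','scene'):
    im,d,c=load(n); P=cloud(d,c); hsv=cv2.cvtColor(im,cv2.COLOR_BGR2HSV)
    def top(name,lo,hi,zr,win):
        m=cv2.inRange(hsv,lo,hi)>0; x0,y0,x1,y1=win
        w=np.zeros_like(m); w[y0:y1,x0:x1]=1; m&=w&(d>0); m&=(P[...,2]>zr[0])&(P[...,2]<zr[1])
        q=P[m]; 
        if len(q)<5: print(n,name,'few',len(q)); return
        r=cv2.minAreaRect((q[:,:2]*1000).astype(np.float32)); print(n,name,len(q),np.round(np.median(q,0),4),'rect',np.round(r[0],1),np.round(r[1],1),round(r[2],1))
        return q
    S=n=='side'
    top('tile',(85,120,60),(105,255,255),(.012,.03),(290,385,350,435) if S else (175,315,215,355))
    top('blade',(108,120,60),(125,255,255),(.025,.045),(195,150,280,205) if S else (310,140,370,190))
    top('grip',(0,0,0),(180,255,60),(.065,.09),(195,150,280,205) if S else (310,135,370,190))
    top('cork',(8,60,120),(25,200,255),(-.004,.012),(195,170,280,205) if S else (305,140,385,195))
    q=top('lid',(0,60,20),(12,255,110),(.03,.16),(245,190,360,290) if S else (250,200,360,265))
    # face plane
    if q is not None:
        best=None; rng=np.random.default_rng(0)
        for _ in range(300):
            a=q[rng.choice(len(q),3,0)]; k=np.cross(a[1]-a[0],a[2]-a[0]); k/=np.linalg.norm(k)+1e-12; k*=np.sign(k[2]) or 1
            if k[2]<.8: continue
            i=abs((q-a[0])@k)<.003
            if best is None or i.sum()>best.sum(): best=i
        f=q[best]; ce=f.mean(0); k=np.linalg.svd(f-ce)[2][2]; k*=np.sign(k[2]); print('n',k,'slope',np.degrees(np.arccos(k[2])),'yaw',np.degrees(np.arctan2(-k[1],-k[0])),best.sum())
        h=np.array([-k[0],-k[1],0]); h/=np.linalg.norm(h); y=np.cross([0,0,1],h); x=np.cross(y,k)
        s=np.stack([(f-ce)@x,(f-ce)@y],1)*1000; r=cv2.minAreaRect(s.astype(np.float32)); print(r, np.round(ce+x*r[0][0]/1000+y*r[0][1]/1000,4))
    top('chips',(14,120,120),(30,255,255),(.08,.16),(295,205,325,245) if S else (280,210,330,245))
E
```

```text
side tile 865 [ 0.5666 -0.2737  0.019 ] rect [ 566.9 -271.6] [47.7 34.6] 7.0
side blade 202 [0.4094 0.3134 0.0308] rect [406.2 317.3] [117.6  19.3] 0.7
side grip 134 [0.4068 0.3124 0.0743] rect [406.8 317.3] [21.4 40.1] 89.1
side cork 703 [0.4415 0.3034 0.0028] rect [418.3 324. ] [ 82.9 169.4] 86.8
side lid 2221 [ 0.571  -0.0371  0.0964] rect [562.   24.5] [150.1 167.8] 81.4
n [-0.46635175  0.06541428  0.88217743] slope 28.093848376265854 yaw -7.984676242584592 1247
((-19.87982177734375, 18.642269134521484), (149.39031982421875, 179.90806579589844), 89.25835418701172) [0.557  0.0256 0.0924]
side chips 267 [0.579  0.0178 0.1123] rect [580.1  30.5] [99.7 24.8] 80.8
scene tile 393 [ 0.569  -0.273   0.0184] rect [ 566.9 -272.5] [49.4 33.6] 5.8
scene blade 191 [0.4249 0.3125 0.0317] rect [410.7 315.7] [ 23.1 114.1] 84.7
scene grip 131 [0.4107 0.3141 0.076 ] rect [407.4 318.2] [40.4 23.6] 1.5
scene cork 741 [0.4544 0.3062 0.0026] rect [416.9 326.4] [ 88.3 176.2] 85.4
scene lid 2309 [ 0.6037 -0.0016  0.1152] rect [565.3  23.2] [150.  162.9] 81.6
n [-0.46055746  0.06876428  0.88496231] slope 27.753115959747298 yaw -8.49190790509443 1476
((-17.335678100585938, 7.734657287597656), (175.43539428710938, 149.97682189941406), 0.07580183446407318) [0.5604 0.0239 0.0943]
scene chips 242 [0.5801 0.0283 0.1108] rect [572.6  30.1] [100.1  43.1] 83.7
```

View pics/wrist0.png

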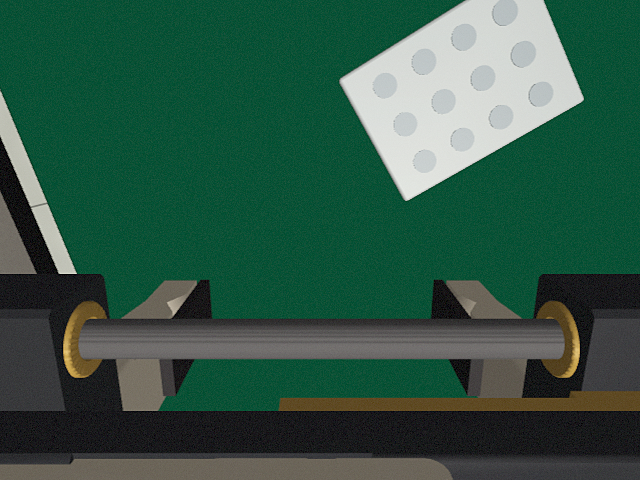

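The wrist view shows only empty table and the fingers, at about rows 275–400. My measurements so far:
- **Sizes:** they match those given, with a slope of about 28° and a lid yaw of about -8.2°.
- **Tile:** about (0.567, -0.272), top at 0.019.
- **Scraper:** about (0.407, 0.317).

Next I move over the lid for a close look.

```bash
python3 - <<'E'
from h import *
print(goto([.61,.02,.30],R.from_euler('xyz',[-90,0,-8.2],degrees=True)))
E
```

```text
(array([-588.46192983,  -62.39755033,  512.71979536]), array([ 1.70959997e-04,  3.04884753e+00, -2.06180172e-03]))
```

Emit:
drive_tool(moves=[[[-588,-62,513,0,3.049,0],[-588,-62,513,0,3.049,0],[-588,-62,513,0,3.049,0],[-588,-62,513,0,3.049,0],[-588,-62,513,0,3.049,0],[-588,-62,513,0,3.049,0],[-588,-62,513,0,3.049,0],[-588,-62,513,0,3.049,0],[-588,-62,513,0,3.049,0],[-588,-62,513,0,3.049,0],[-588,-62,513,0,3.049,0],[-588,-62,513,0,3.049,0],[-588,-62,513,0,3.049,0],[-588,-62,513,0,3.049,0],[-588,-62,513,0,3.049,0],[-588,-62,513,0,3.049,0],[-588,-62,513,0,3.049,0],[-588,-62,513,0,3.049,0],[-588,-62,513,0,3.049,0],[-588,-62,513,0,3.049,0]]])

```text
clock: 1.82
tool_pos: [0.612, 0.0156, 0.2989]
orientation: [-90.1, 0.1, 22.7]
force: [-0.5, 0.6, -0.2]
opening: 0.0875
```

```bash
python3 - <<'E'
from h import *
print(goto([.61,.02,.30],R.from_euler('xyz',[-90,0,-8.2],degrees=True)))
E
```

```text
(array([-0.11346789, -1.15071048,  4.8116846 ]), array([ 0.00141793,  0.53871849, -0.00092453]))
```

Emit:
drive_tool(moves=[[[0,0,0,0,0.539,0],[0,0,0,0,0.539,0],[0,0,0,0,0.539,0],[0,0,0,0,0.539,0],[0,0,0,0,0.539,0],[0,0,0,0,0.539,0]]])

```text
clock: 2.32
tool_pos: [0.6095, 0.0201, 0.2992]
orientation: [-90.0, 0.0, -7.7]
force: [-0.3, -0.5, 0.3]
opening: 0.0877
```

```bash
python3 - <<'E'
from h import *
im,d,c=snap('wrist','w1.png'); np.savez('/tmp/w1',im=im,d=d,E=c[3],f=c[:3])
print(pose()[0],ctrl.get_obs()['orientation'],ctrl.get_obs()['joint_pos'])
E
```

```text
[0.60944295 0.02010635 0.29930363] [-9.00059075e+01  2.65456161e-02 -7.56593838e+00] [ 2.02182443e+01  1.25868093e+01 -2.36006061e+00 -7.39698080e-03
 -7.50793691e+01 -1.17782275e+02]
```

View pics/w1.png

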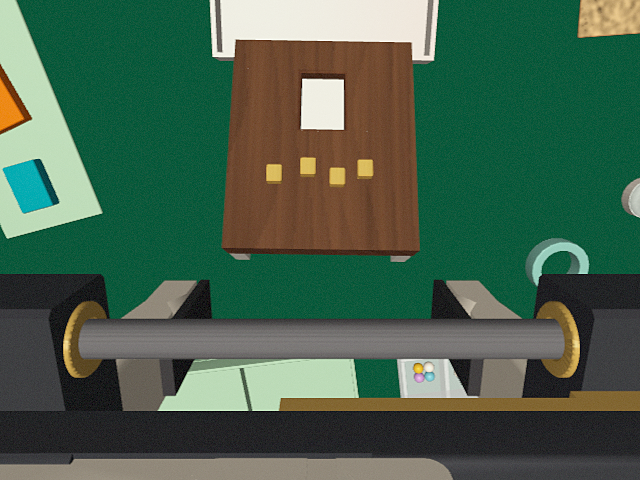

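The wrist view shows the lid face at (222–418, 40–250), the recess with the white pad at (323,103), chips at (274,173), (308,166), (337,176) and (365,168), and the teal tile at (31,186). I'll measure from this.

```bash
python3 - <<'E'
from m import *
im,d,c=load('w1'); P=cloud(d,c); hsv=cv2.cvtColor(im,cv2.COLOR_BGR2HSV)
brown=cv2.inRange(hsv,(0,60,30),(14,255,160)); brown[265:]=0; brown[:,:200]=0; brown[:,440:]=0
m=cv2.erode(brown,np.ones((5,5)))>0
q=P[m]; k=np.array([0,0,1.]); ce=q.mean(0)
for _ in range(10):
    i=abs((q-ce)@k)<(.05 if _==0 else .004); f=q[i]; ce=f.mean(0); k=np.linalg.svd(f-ce,full_matrices=False)[2][2]; k*=np.sign(k[2])
print('n',k,'slope',np.degrees(np.arccos(k[2])),'yaw',np.degrees(np.arctan2(-k[1],-k[0])),len(f))
def onplane(uv):
    f_,cx,cy,E=c; r=np.c_[(uv[:,0]-cx)/f_,(uv[:,1]-cy)/f_,np.ones(len(uv))]@E[:3,:3].T
    return E[:3,3]+r*(((ce-E[:3,3])@k)/(r@k))[:,None]
mm=brown|cv2.inRange(hsv,(14,100,100),(32,255,255)); mm[265:]=0; mm[:,:200]=0; mm[:,440:]=0
cn=max(cv2.findContours(mm,cv2.RETR_EXTERNAL,cv2.CHAIN_APPROX_NONE)[0],key=cv2.contourArea)[:,0].astype(float)
W=onplane(cn)
yaw=np.arctan2(-k[1],-k[0])
h=np.array([np.cos(yaw),np.sin(yaw),0]); y=np.cross([0,0,1],h); x=np.cross(y,k)
s=np.stack([(W-ce)@x,(W-ce)@y],1)*1000
r=cv2.minAreaRect(s.astype(np.float32)); print('lid rect',r)
lo=np.percentile(s,1,0),np.percentile(s,99,0);print('ext',lo, s.min(0),s.max(0))
# left/right edge line fit for yaw
xm=(s[:,0]>np.percentile(s[:,0],20))&(s[:,0]<np.percentile(s[:,0],80))
top=s.min(0)[0]
for sg in(-1,1):
    e=s[xm&(sg*s[:,1]>50)]; print('edge',sg,np.polyfit(e[:,0],e[:,1],1), 'deg',np.degrees(np.arctan(np.polyfit(e[:,0],e[:,1],1)[0])))
low=s.min(0)[0]; e=s[(s[:,0]<low+4)&(abs(s[:,1])<60)]; print('low edge',np.polyfit(e[:,1],e[:,0],1))
print('ce',ce,'x',x,'y',y)
def st(uv): W=onplane(np.array(uv,float)); return np.stack([(W-ce)@x,(W-ce)@y],1)*1000
# white pad by depth
w=cv2.inRange(hsv,(0,0,170),(180,70,255)); w[:65]=0; w[140:]=0; w[:,:290]=0; w[:,360:]=0
p=P[w>0]; print('pad depth below face',np.median((p-ce)@k)*1000); t=np.stack([(p-ce)@x,(p-ce)@y],1)*1000; print('pad rect',cv2.minAreaRect(t.astype(np.float32)))
g=cv2.inRange(hsv,(14,100,100),(32,255,255)); g[:140]=0; g[200:]=0; g[:,:240]=0; g[:,400:]=0
for b in cv2.findContours(g,cv2.RETR_EXTERNAL,cv2.CHAIN_APPROX_NONE)[0]:
    if cv2.contourArea(b)>60:
        u=np.zeros_like(g); cv2.drawContours(u,[b],-1,255,-1); p=P[(u>0)]; print('chip',np.round([(np.median(p,0)-ce)@a*1000 for a in(x,y,k)],1))
tl=cv2.inRange(hsv,(85,120,60),(105,255,255)); tl[:, 80:]=0; tl[:140]=0; tl[230:]=0
p=P[tl>0]; p=p[p[:,2]>.014]; print('tile',np.median(p[:,2]),cv2.minAreaRect((p[:,:2]*1000).astype(np.float32)))
E
```

```text
n [-0.46407591  0.06931541  0.88307923] slope 27.983930495045463 yaw -8.495024524960652 29557
lid rect ((-6.842018127441406, -0.10112762451171875), (183.99473571777344, 150.3696746826172), 0.057058338075876236)
ext (array([-98.71892701, -74.62329216]), array([85.11189322, 74.8981423 ])) [-98.80811183 -75.35777261] [85.22327461 75.03570224]
edge -1 [ 1.30225048e-02 -7.37116731e+01] deg 0.7460923922388804
edge 1 [-1.59407183e-02  7.38198526e+01] deg -0.9132585302499989
low edge [ 1.06745832e-03 -9.82620685e+01]
ce [0.56372866 0.02768666 0.0965191 ] x [ 0.8733907  -0.13045158  0.46922391] y [ 0.14772353  0.9890287  -0.        ]
pad depth below face -9.223163975628601
pad rect ((28.98560333251953, 2.133129119873047), (225.492919921875, 36.699684143066406), 1.840958595275879)
chip [26.3 11.9  8.1]
chip [ 24.1 -36.6   8.2]
chip [19.3 33.2  8.1]
chip [ 18.4 -10.8   8.1]
tile 0.018819704528002912 ((548.1713256835938, -128.726318359375), (47.36128616333008, 318.0489807128906), 7.419605255126953)
```

```bash
cat >> m.py <<'E'
def rect_rays(im,c,lo,hi,win,pt,n,x,y):
    """largest blob's min-area rect after casting its contour on the plane (pt,n); coords world + size, angle"""
    x0,y0,x1,y1=win; g=np.zeros(im.shape[:2],np.uint8); g[y0:y1,x0:x1]=cv2.inRange(cv2.cvtColor(im,cv2.COLOR_BGR2HSV),lo,hi)[y0:y1,x0:x1]
    b=max(cv2.findContours(g,cv2.RETR_EXTERNAL,cv2.CHAIN_APPROX_NONE)[0],key=cv2.contourArea)[:,0].astype(float)
    f,cx,cy,E=c; r=np.c_[(b[:,0]-cx)/f,(b[:,1]-cy)/f,np.ones(len(b))]@E[:3,:3].T
    W=E[:3,3]+r*(((pt-E[:3,3])@n)/(r@n))[:,None]
    s=np.stack([(W-pt)@x,(W-pt)@y],1)*1000; q=cv2.minAreaRect(s.astype(np.float32))
    return pt+x*q[0][0]/1000+y*q[0][1]/1000,np.round(q[0],1),np.round(q[1],1),round(q[2],1)
E
python3 - <<'E'
from m import *
yaw=np.radians(-8.4);sl=np.radians(28)
x=np.array([np.cos(yaw)*np.cos(sl),np.sin(yaw)*np.cos(sl),np.sin(sl)]); y=np.array([-np.sin(yaw),np.cos(yaw),0]); n=np.cross(x,y)
C=np.array([.5564,.0288,.0926]); Rc=C-.035*x
print('recess est',Rc)
im,d,c=load('w1')
print('pad',rect_rays(im,c,(0,0,150),(180,70,255),(295,68,352,140),Rc-.009*n,n,x,y))
Z=np.eye(3)
print('tile',rect_rays(im,c,(85,120,140),(105,255,255),(0,150,70,220),np.array([.566,-.272,.019]),Z[2],Z[0],Z[1]))
print(im[180,20:60:6], im[200,52:60])
im,d,c=load('side')
print('pad side',rect_rays(im,c,(0,0,150),(180,70,255),(272,230,300,252),Rc-.009*n,n,x,y))
im,d,c=load('scene')
print('pad scene',rect_rays(im,c,(0,0,150),(180,70,255),(275,215,306,240),Rc-.009*n,n,x,y))
E
```

```text
recess est [0.52582835 0.03331443 0.0761685 ]
pad (array([0.52858314, 0.03281744, 0.067463  ]), array([-1.6, -0.1]), array([46.3, 35.7]), 0.8)
tile (array([ 0.56643444, -0.26908709,  0.019     ]), array([0.4, 2.9]), array([47. , 32.7]), 7.4)
[[179 175  16]
 [176 171   0]
 [181 178  21]
 [178 173   0]
 [ 73  68   8]
 [157 189 164]
 [186 221 193]] [[ 66  65  17]
 [ 76  73   6]
 [ 74  71   5]
 [ 76  71   8]
 [ 73  69   2]
 [ 67  59   0]
 [107 123  79]
 [171 205 173]]
pad side (array([0.5285052 , 0.0367264 , 0.06711838]), array([-2.4,  3.8]), array([25.6, 44.7]), 89.6)
pad scene (array([0.45269938, 0.07158482, 0.02453652]), array([-93.1,  27.2]), array([44.2, 63.9]), 60.5)
```

```bash
python3 - <<'E'
from h import *
print(goto([.5665,-.2705,.07],R.from_euler('xyz',[-90,0,7.0],degrees=True)))
E
```

```text
(array([  -4.19955603,  229.33588117, -293.70685779]), array([ 4.36581413e-05, -2.54223555e-01, -4.73916412e-04]))
```

Emit:
drive_tool(moves=[[[-4,100,-294,0,-0.254,0],[-4,100,-294,0,-0.254,0],[-4,100,-294,0,-0.254,0],[-4,100,-294,0,-0.254,0],[-4,100,-294,0,-0.254,0],[-4,100,-294,0,-0.254,0],[-4,100,-294,0,-0.254,0],[-4,100,-294,0,-0.254,0],[-4,229,-294,0,-0.254,0],[-4,229,-294,0,-0.254,0],[-4,229,-294,0,-0.254,0],[-4,229,-294,0,-0.254,0],[-4,229,-294,0,-0.254,0],[-4,229,-294,0,-0.254,0],[-4,229,-294,0,-0.254,0],[-4,229,-294,0,-0.254,0]]], claw=0.7)

```text
clock: 3.7
tool_pos: [0.5685, -0.271, 0.0735]
orientation: [-90.1, -0.3, 7.0]
force: [-0.4, 0.9, -0.5]
opening: 0.0611
```

```bash
python3 - <<'E'
from h import *
print(goto([.5665,-.2705,.024],R.from_euler('xyz',[-90,0,7.0],degrees=True)))
im,d,c=snap('side','s1.png'); cv2.imwrite('pics/s1c.png',cv2.resize(im[330:470,220:420],None,fx=4,fy=4))
E
```

```text
(array([-2.10411736, 49.53380105,  0.78228374]), array([ 0.0016098 , -0.00032142,  0.00436915]))
```

View pics/s1c.png

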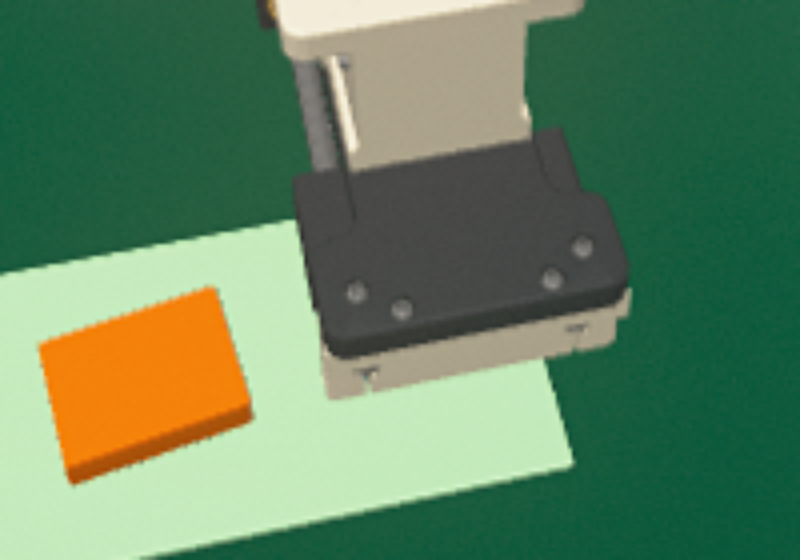

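The side crop shows the gripper over the hidden teal tile, clear of the orange tile.

Emit:
drive_tool(moves=[[[-1,25,0,0,0,0],[-1,46,0,0,0,0],[-1,46,0,0,0,0],[-1,46,0,0,0,0],[-1,46,0,0,0,0]]])

```text
clock: 4.17
tool_pos: [0.5666, -0.2711, 0.0263]
orientation: [-90.1, -0.1, 7.0]
force: [0.9, 0.8, 1.2]
opening: 0.0615
```

Emit:
drive_tool(moves=[[[0,0,0,0,0,0],[0,0,0,0,0,0],[0,0,0,0,0,0]]])

```text
clock: 4.42
tool_pos: [0.5662, -0.271, 0.0257]
orientation: [-90.0, -0.1, 6.9]
force: [-0.2, -0.2, -0.1]
opening: 0.0616
```

Emit:
drive_tool(moves=[[[0,1.3,0,0,0,0],[0,1.3,0,0,0,0],[0,1.3,0,0,0,0],[0,1.3,0,0,0,0],[0,1.3,0,0,0,0],[0,1.3,0,0,0,0],[0,1.3,0,0,0,0],[0,1.3,0,0,0,0]]], claw=0)

```text
clock: 5.08
tool_pos: [0.5656, -0.2708, 0.0232]
orientation: [-90.0, 0.0, 6.9]
force: [1.4, -0.2, -0.1]
opening: 0.0336
```

```bash
cat > t.py <<'E'
from m import *
yaw=np.radians(-8.4);sl=np.radians(28)
x=np.array([np.cos(yaw)*np.cos(sl),np.sin(yaw)*np.cos(sl),np.sin(sl)]); y=np.array([-np.sin(yaw),np.cos(yaw),0]); n=np.cross(x,y)
REC=np.array([.5268,.0325,.0765])
RL=R.from_matrix(np.stack([x,-n,y],1))   # tool x up slope, y into face, z left
E
python3 - <<'E'
from t import *
o=ctrl.get_obs(); print(o['tool_pos'],o['opening'],o['clock'])
print('up then', goto(np.array(o['tool_pos'])+[0,0,.12],pose()[1]))
# above recess with tile bottom 25mm off the face: tip is 10.5 above tile bottom
print(goto(REC+n*(.011+.0105+.025),RL))
E
```

```text
[ 0.56556043 -0.27084868  0.02322604] 0.03362661882616568 5.0833
up then (array([-9.17543734e-03, -1.20000000e+02,  3.25536281e-03]), array([0., 0., 0.]))
(array([-22.99915496, -94.32081651, 311.57868261]), array([-0.06534184,  0.26200188, -0.48583402]))
```

Emit:
drive_tool(moves=[[[0,-40,0,0,0,0],[0,-80,0,0,0,0],[0,-120,0,0,0,0],[0,-150,0,0,0,0],[0,-150,0,0,0,0]]])

```text
clock: 5.5
tool_pos: [0.569, -0.2721, 0.1812]
orientation: [-90.3, -0.6, 7.0]
force: [1.5, -1.0, -0.7]
opening: 0.0337
```

```bash
python3 - <<'E'
from t import *
print(goto(REC+n*(.011+.0092+.06),RL),ctrl.get_obs()['opening'])
E
```

```text
(array([-41.48102689,  31.88391955, 317.63070075]), array([-0.06220511,  0.26390408, -0.47487991])) 0.03373203838048895
```

Emit:
drive_tool(moves=[[[-41,0,318,-0.062,0.264,-0.475],[-41,0,318,-0.062,0.264,-0.475],[-41,0,318,-0.062,0.264,-0.475],[-41,0,318,-0.062,0.264,-0.475],[-41,0,318,-0.062,0.264,-0.475],[-41,0,318,-0.062,0.264,-0.475],[-41,0,318,-0.062,0.264,-0.475],[-41,32,318,-0.062,0.264,-0.475],[-41,32,318,-0.062,0.264,-0.475],[-41,32,318,-0.062,0.264,-0.475],[-41,32,318,-0.062,0.264,-0.475],[-41,32,318,-0.062,0.264,-0.475],[-41,32,318,-0.062,0.264,-0.475],[-41,32,318,-0.062,0.264,-0.475],[-41,32,318,-0.062,0.264,-0.475]]])

```text
clock: 6.75
tool_pos: [0.5041, 0.0411, 0.1705]
orientation: [-89.9, -24.5, -8.5]
force: [-0.5, -0.2, 0.1]
opening: 0.0333
```

```bash
python3 - <<'E'
from t import *
print(goto(REC+n*(.011+.0092+.025),RL),ctrl.get_obs()['opening'])
E
```

```text
(array([-20.18057013,  50.26966052,  -5.23976917]), array([-0.00106226, -0.00199016, -0.06084237])) 0.03329035022765331
```

Emit:
drive_tool(moves=[[[-20,20,-5,0,0,-0.061],[-20,40,-5,0,0,-0.061],[-20,49,-5,0,0,-0.061],[-20,49,-5,0,0,-0.061],[-20,49,-5,0,0,-0.061],[-20,49,-5,0,0,-0.061],[-20,49,-5,0,0,-0.061]]])

```text
clock: 7.33
tool_pos: [0.528, 0.0378, 0.156]
orientation: [-89.9, -24.5, -8.6]
force: [0.1, -0.2, -0.8]
opening: 0.0333
```

```bash
python3 - <<'E'
from t import *
print(goto(REC+n*(.011+.0092+.025),RL),ctrl.get_obs()['opening'],ctrl.get_obs()['orientation'])
a=[]
for k in('side','scene'):
    im,d,c=snap(k); np.savez('/tmp/h'+k,im=im,d=d,E=c[3],f=c[:3]); s=im[170:300,230:380] if k=='side' else im[180:310,215:365]; a.append(cv2.resize(s,None,fx=4,fy=4,interpolation=cv2.INTER_CUBIC)[:,:400 if 0 else 600])
im=np.vstack(a); cv2.imwrite('pics/h.png',cv2.resize(im,None,fx=.57,fy=.57))
E
```

```text
(array([-36.10599228,  27.03623767,  -5.50358259]), array([-5.59785108e-05, -2.80974239e-03, -6.12210073e-02])) 0.03329539866803784 [-89.91861943 -24.49217817  -8.57668634]
```

View pics/h.png

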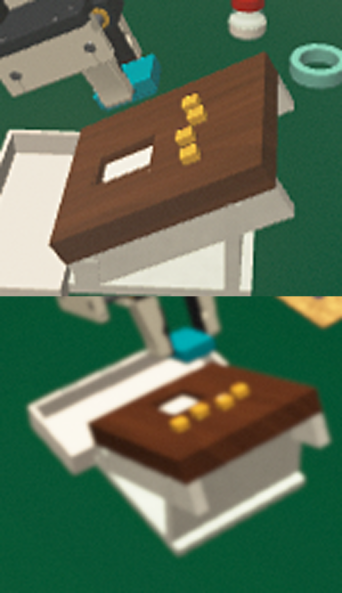

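The crops show the tile held, hovering up and to the left of the recess. The tool is stuck at 24.5° tilt, so I'll check the joints.

```bash
python3 - <<'E'
from t import *
o=ctrl.get_obs(); print(o['joint_pos'],o['qvel'])
E
```

```text
[  28.34472808   -1.22303784  -58.22259914   48.85694761  -19.19729965
 -171.53304834] [ 0.1395092   0.11763388  0.05427366  0.19996365  0.06456515 -0.05173759]
```

```bash
python3 - <<'E'
from t import *
p,Rt=pose()
print(p)
for k in('hside','hscene'):
    im,d,c=load(k); P=cloud(d,c); hsv=cv2.cvtColor(im,cv2.COLOR_BGR2HSV)
    m=cv2.inRange(hsv,(85,120,50),(105,255,255))>0; m&=np.linalg.norm(P-p,axis=-1)<.06
    q=Rt.inv().apply(P[m]-p)*1000; print(k,len(q),'tool xyz pct',np.round(np.percentile(q,[2,10,50,90,98],axis=0),1).tolist())
    w=cv2.inRange(hsv,(0,0,140),(180,70,255))>0; L=(P-REC)*1000; s=np.stack([L@x,L@y,L@n],-1)
    w&=(abs(s[...,0])<32)&(abs(s[...,1])<25)&(abs(s[...,2]+9)<7); u=s[w]; print(' pad',len(u),np.round(np.percentile(u,[2,50,98],axis=0),1).tolist())
E
```

```text
[0.52814529 0.03825492 0.15616863]
hside 243 tool xyz pct [[-21.4, 3.3, -18.4], [3.7, 4.0, -17.0], [16.7, 5.4, -9.1], [25.2, 16.1, 11.2], [25.7, 19.7, 14.7]]
 pad 152 [[-26.0, -5.1, -10.7], [-3.6, 6.0, -9.6], [18.0, 18.6, -8.2]]
hscene 216 tool xyz pct [[-18.6, 2.9, -19.1], [-7.9, 3.6, -16.9], [17.8, 5.3, -0.8], [25.5, 13.7, 13.1], [26.8, 15.6, 16.1]]
 pad 70 [[-28.1, -10.6, -10.9], [-14.6, 4.8, -9.5], [0.1, 17.6, -7.2]]
```

```bash
cat >> t.py <<'E'
REC=REC-.0005*x+.0005*y
def Rtilt(deg,yawd=-8.4):
    a=np.radians(deg); h=np.array([np.cos(np.radians(yawd)),np.sin(np.radians(yawd)),0]); yy=np.cross([0,0,1],h)
    d=np.sin(a)*h+np.cos(a)*np.array([0,0,-1.]); return R.from_matrix(np.stack([np.cross(d,yy),d,yy],1))
def place(h,deg,off=(.0015,.0202,0)):
    Rt=Rtilt(deg); return REC+n*h-Rt.apply(off),Rt
E
python3 - <<'E'
from t import *
for dg in(20,):
    print(goto(*place(.012,dg)),place(.012,dg)[0])
print(place(0,20)[1].as_euler('xyz',True))
E
```

```text
(array([-34.6240608 ,  40.07725917,  -5.49427346]), array([-0.00082774, -0.0021292 ,  0.07877912])) [0.51263397 0.03509728 0.1053294 ]
[-90.  -20.   -8.4]
```

Emit:
drive_tool(moves=[[[-15,5,-5,0,0,0.079],[-30,15,-5,0,0,0.079],[-34,20,-5,0,0,0.079],[-34,20,-5,0,0,0.079],[-34,20,-5,0,0,0.079]]])

```text
clock: 7.85
tool_pos: [0.505, 0.0368, 0.1236]
orientation: [-90.0, -20.0, -8.5]
force: [-0.3, 0.2, 0.3]
opening: 0.0332
```

```bash
python3 - <<'E'
from t import *
o=ctrl.get_obs(); print(o['joint_pos'],o['orientation'])
print(goto(*place(.012,20)))
E
```

```text
[  30.99161996    0.89052081  -57.51846055   38.96960299  -20.12229595
 -164.94303763] [-89.9557279  -19.95995575  -8.46989041]
(array([ 1.04740329, 19.84464606, -0.54636587]), array([-0.00035589, -0.00114667, -0.00069846]))
```

Emit:
drive_tool(moves=[[[1,10,-0.5,0,0,0],[1,20,-0.5,0,0,0],[1,20,-0.5,0,0,0],[1,20,-0.5,0,0,0],[1,20,-0.5,0,0,0]]])

```text
clock: 8.27
tool_pos: [0.5151, 0.0349, 0.1088]
orientation: [-89.9, -19.6, -8.6]
force: [-0.6, 0.5, -0.7]
opening: 0.0334
```

```bash
python3 - <<'E'
from t import *
o=ctrl.get_obs(); print(o['joint_pos'],o['orientation'])
print(goto(*place(.012,20)),goto(*place(.005,24)),goto(*place(.005,28)))
E
```

```text
[  28.26227332    3.32422852  -58.17959523   43.17516763  -16.97471622
 -167.09140425] [-89.91838093 -19.58581284  -8.55863298]
(array([-3.4859123 ,  2.40291019, -0.14718553]), array([-0.00048698, -0.00261026, -0.00722707])) (array([-3.86590175,  9.4915578 , -0.15169561]), array([-0.00039569, -0.00262631, -0.0770402 ])) (array([-5.2553148,  9.7531088, -0.1554497]), array([-0.00030399, -0.00264023, -0.14685333]))
```

```bash
cat >> t.py <<'E'
def place2(h,deg,dx=-.0015):
    p,Rt=place(h,deg); return p+x*dx,Rt
E
python3 - <<'E'
from t import *
print(goto(*place2(.012,16)),place2(.012,16)[0])
E
```

```text
(array([-3.55746934,  2.55676242, -0.14744856]), array([-0.00057788, -0.00259209,  0.06258606])) [0.5126183  0.03509959 0.10516046]
```

Emit:
drive_tool(moves=[[[-3,0,0,0,-0.003,0.063],[-3,0,0,0,-0.003,0.063],[-3,0,0,0,-0.003,0.063],[-3,0,0,0,-0.003,0.063]]])

```text
clock: 8.6
tool_pos: [0.5131, 0.0365, 0.1082]
orientation: [-89.9, -16.1, -8.3]
force: [-0.2, -0.5, 0.6]
opening: 0.0335
```

```bash
python3 - <<'E'
from t import *
o=ctrl.get_obs(); print(o['joint_pos'],o['orientation'])
print(goto(*place2(.012,16)),goto(*place2(-.004,16)))
E
```

```text
[  31.49241541    4.69360656  -51.37303822   26.1331712   -23.57225519
 -152.90208937] [-89.90780197 -16.08039322  -8.3282341 ]
(array([-1.05652067,  2.87600021, -1.50213148]), array([-0.00195525,  0.00120492,  0.00140216])) (array([ 2.24809801, 18.530977  , -1.53673145]), array([-0.00195525,  0.00120492,  0.00140216]))
```

Emit:
drive_tool(moves=[[[-1,3,-1.5,0,0,0],[0,6,-1.5,0,0,0],[1,9,-1.5,0,0,0],[1.5,12,-1.5,0,0,0],[1.5,12,-1.5,0,0,0],[1.5,12,-1.5,0,0,0]]])

```text
clock: 9.1
tool_pos: [0.5164, 0.033, 0.096]
orientation: [-90.0, -15.9, -8.4]
force: [0.3, -0.1, -0.1]
opening: 0.0334
```

```bash
python3 - <<'E'
from t import *
print(goto(*place2(-.003,16)),ctrl.get_obs()['force'])
for k in('side','scene'):
    im,d,c=snap(k); s=im[180:290,230:370] if k=='side' else im[180:290,225:365]; cv2.imwrite(f'/tmp/{k}c.png',cv2.resize(s,None,fx=4,fy=4,interpolation=cv2.INTER_CUBIC))
cv2.imwrite('pics/p1.png',cv2.resize(np.vstack([cv2.imread('/tmp/sidec.png'),cv2.imread('/tmp/scenec.png')]),None,fx=.68,fy=.68))
E
```

```text
(array([1.7537068 , 4.70998308, 1.56075879]), array([-9.98084472e-05,  8.08775115e-04, -1.19579080e-03])) [ 0.32671734 -0.08988799 -0.13997303]
```

View pics/p1.png

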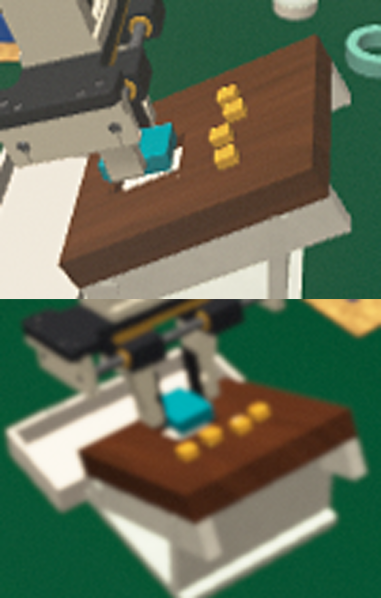

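Both crops show the tile partly over the recess mouth. A strip of white pad on its -y side is about what parallax would give. No contact yet, so I go down further.

Emit:
drive_tool(moves=[[[1,2,0.8,0,0,0],[1.8,4,0.8,0,0,0],[1.8,5,0.8,0,0,0],[1.8,5,0.8,0,0,0],[1.8,5,0.8,0,0,0]]])

```text
clock: 9.62
tool_pos: [0.5198, 0.0337, 0.0919]
orientation: [-90.0, -16.0, -8.3]
force: [-0.6, -0.8, 0.1]
opening: 0.0335
```

```bash
python3 - <<'E'
from t import *
print(goto(*place2(-.003,16)),ctrl.get_obs()['force'])
E
```

```text
(array([-0.2166142 , -0.04214331,  0.35714615]), array([-0.00067033,  0.00101491, -0.00082908])) [-0.60971468 -0.84562929  0.13660129]
```

Emit:
drive_tool(moves=[[[0,1,0,0,0,0],[0,2,0,0,0,0],[0,2,0,0,0,0],[0,2,0,0,0,0]]])

```text
clock: 9.95
tool_pos: [0.5205, 0.0337, 0.0902]
orientation: [-90.0, -16.0, -8.3]
force: [-0.4, 0.1, 0.2]
opening: 0.0331
```

Emit:
drive_tool(moves=[[[0,0,0,0,0,0],[0,0,0,0,0,0],[0,0,0,0,0,0],[0,0,0,0,0,0],[0,0,0,0,0,0]]], claw=0.6)

```text
clock: 10.37
tool_pos: [0.5204, 0.0337, 0.0902]
orientation: [-90.0, -16.0, -8.3]
force: [-0.6, -0.5, 1.0]
opening: 0.0519
```

Emit:
drive_tool(moves=[[[0,-20,0,0,0,0],[0,-45,0,0,0,0],[0,-60,0,0,0,0],[0,-60,0,0,0,0],[0,-60,0,0,0,0],[0,-60,0,0,0,0]]], claw=0)

```text
clock: 10.87
tool_pos: [0.5038, 0.0359, 0.1474]
orientation: [-90.0, -16.0, -8.3]
force: [-0.2, -0.1, 1.1]
opening: 0.018
```

```bash
python3 - <<'E'
from t import *
im,d,c=snap('side'); cv2.imwrite('pics/p2.png',cv2.resize(im[180:290,220:370],None,fx=4,fy=4,interpolation=cv2.INTER_CUBIC))
o=ctrl.get_obs(); print(o['joint_pos'],o['orientation'],o['tool_pos'])
for k in('side','scene'):
    if k=='scene': im,d,c=snap(k)
    P=cloud(d,c); hsv=cv2.cvtColor(im,cv2.COLOR_BGR2HSV); s=(P-REC)*1000; s=np.stack([s@x,s@y,s@n],-1)
    m=(cv2.inRange(hsv,(85,120,50),(105,255,255))>0)&(np.linalg.norm(s,axis=-1)<60); q=s[m]
    print(k,len(q),np.round(np.percentile(q,[2,50,98],axis=0),1).tolist()); t=q[q[:,2]>np.percentile(q[:,2],40)]; A=np.linalg.lstsq(np.c_[q[:,:2],np.ones(len(q))],q[:,2],rcond=None)[0]; print(A)
E
```

```text
[  33.30201158    0.56229824  -47.52494087   20.41257057  -31.51570995
 -148.12937042] [-90.00730041 -15.91826825  -8.33427538] [0.50366355 0.03573107 0.14709687]
side 351 [[-23.9, -18.0, -2.6], [1.7, -7.3, 6.0], [22.4, 14.3, 8.0]]
[-0.04360437  0.10557289  5.38181952]
scene 181 [[-22.4, -19.4, -0.5], [6.6, -5.3, 6.0], [23.1, 14.3, 7.9]]
[-0.04651959  0.03431282  5.36450913]
```

View pics/p2.png

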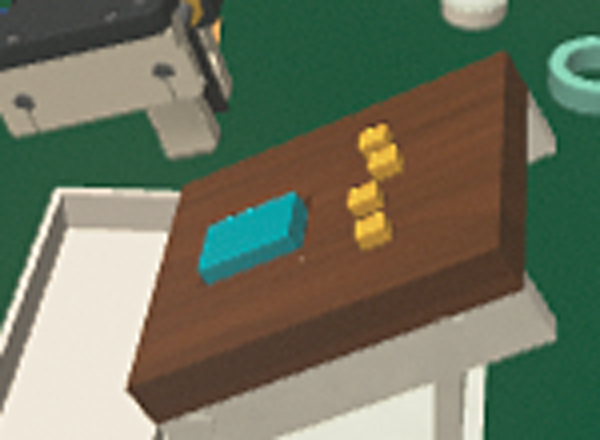

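The side crop shows the tile sitting straight in the recess, about 6 mm proud and level. Next I press with closed fingers.

```bash
cat >> t.py <<'E'
def press(h): 
    Rt=Rtilt(16); return REC-.001*x-.001*y+n*h-Rt.apply([.0095,.011,0]),Rt
E
python3 - <<'E'
from t import *
print(goto(*press(.012)),goto(*press(.0)),ctrl.get_obs()['opening'])
E
```

```text
(array([-10.26979707,  51.72244857,  -0.16595443]), array([ 0.00023448,  0.00107049, -0.00183787])) (array([-7.75328847, 63.45561458, -0.16588509]), array([ 0.00023448,  0.00107049, -0.00183787])) 0.009649484479816617
```

Emit:
drive_tool(moves=[[[-10,25,0,0,0,0],[-10,48,0,0,0,0],[-10,48,0,0,0,0],[-9.5,51,0,0,0,0],[-9,55,0,0,0,0],[-8.8,58,0,0,0,0],[-8.8,58,0,0,0,0],[-8.8,58,0,0,0,0]]])

```text
clock: 11.63
tool_pos: [0.5118, 0.0351, 0.0903]
orientation: [-89.9, -16.0, -8.4]
force: [0.1, -0.7, -0.7]
opening: 0.0003
```

Emit:
drive_tool(moves=[[[0.4,2,0,0,0,0],[0.8,4,0,0,0,0],[0.8,4,0,0,0,0]]])

```text
clock: 11.88
tool_pos: [0.5137, 0.0349, 0.0864]
orientation: [-89.9, -16.0, -8.3]
force: [0.4, -0.1, 4.3]
opening: 0.0001
```

Emit:
drive_tool(moves=[[[0.3,1.5,0,0,0,0],[0.6,3,0,0,0,0],[0.6,3,0,0,0,0],[0.6,3,0,0,0,0]]])

```text
clock: 12.22
tool_pos: [0.5151, 0.0347, 0.0839]
orientation: [-89.9, -16.0, -8.3]
force: [-4.0, -0.6, 11.1]
opening: 0.0002
```

Emit:
drive_tool(moves=[[[0.3,1.5,0,0,0,0],[0.6,2.5,0,0,0,0],[0.6,2.5,0,0,0,0],[0.6,2.5,0,0,0,0]]])

```text
clock: 12.55
tool_pos: [0.5158, 0.0344, 0.0833]
orientation: [-89.9, -16.1, -8.3]
force: [-31.6, 6.4, 43.4]
opening: 0.0007
```

Emit:
drive_tool(moves=[[[-0.6,-4,0,0,0,0],[-5,-25,0,0,0,0],[-5,-60,0,0,0,0],[-5,-60,0,0,0,0],[-5,-60,0,0,0,0]]])

```text
clock: 12.97
tool_pos: [0.4957, 0.0386, 0.1392]
orientation: [-89.8, -16.1, -8.3]
force: [-0.3, 0.2, 0.1]
opening: 0.0005
```

```bash
cat > chk.py <<'E'
from t import *
def chk(fn=None):
  for k in('side','scene'):
    im,d,c=snap(k)
    P=cloud(d,c); hsv=cv2.cvtColor(im,cv2.COLOR_BGR2HSV); s=(P-REC)*1000; s=np.stack([s@x,s@y,s@n],-1)
    m=(cv2.inRange(hsv,(85,120,50),(105,255,255))>0)&(np.linalg.norm(s,axis=-1)<60); q=s[m]
    b=(cv2.inRange(hsv,(0,60,20),(12,255,120))>0)&(abs(s[...,2])<5)&(abs(s[...,0])<60)&(abs(s[...,1])<40)
    print(k,len(q),np.round(np.percentile(q,[2,50,98],axis=0),1).tolist(),'face z',np.median(s[b][:,2]),np.linalg.lstsq(np.c_[q[:,:2],np.ones(len(q))],q[:,2],rcond=None)[0])
    if fn and k=='side': cv2.imwrite(fn,cv2.resize(im[150:300,200:370],None,fx=4,fy=4,interpolation=cv2.INTER_CUBIC))
E
python3 -c "
from chk import *
chk('pics/p3.png')"
```

```text
side 248 [[-24.0, -17.5, -3.1], [0.6, -2.4, -0.3], [21.8, 15.2, 1.2]] face z -0.1662376057239621 [-0.01015635  0.0025237  -0.42216634]
scene 129 [[-27.6, -18.5, -2.0], [-1.3, -3.5, -0.5], [21.4, 14.3, 1.2]] face z -0.3527647699980343 [ 3.53370171e-04  1.34593047e-02 -3.57140932e-01]
```

View pics/p3.png

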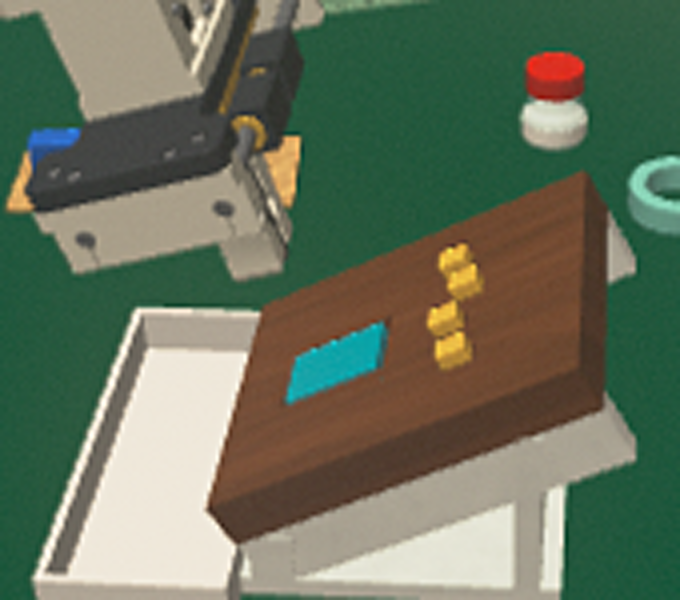

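The side crop shows the tile flush: teal at about (337,363) is level with the wood, and depth gives -0.3 mm against the face at -0.2. Chips are undisturbed.

Because the arm can't tilt the full 28° here, I'll grip the scraper with a leaning tool. Its jaws go across the 40 mm side, leaning 24° at the mat and 4° at the lid.

```bash
cat >> t.py <<'E'
def scr(back,deg=-24,yw=90.8):
    Rt=Rtilt(deg,yw); d=Rt.as_matrix()[:,1]; return np.array([.407,.318,.061])+d*(.008-back),Rt
E
python3 - <<'E'
from t import *
print(goto([.45,.17,.25],Rtilt(0,40)),scr(0)[0],scr(.1)[0],scr(0)[1].as_euler('xyz',True))
E
```

```text
(array([ -29.89236901, -125.91380639,  124.82769961]), array([ 0.11687467, -0.83785013,  0.26216554])) [0.40704543 0.31474642 0.05369164] [0.40647754 0.35541612 0.14504618] [-90.   24.   90.8]
```

Emit:
drive_tool(moves=[[[-5,-42,0,0,0,0],[-10,-84,20,0.03,-0.2,0.07],[-30,-126,60,0.06,-0.4,0.13],[-30,-126,125,0.09,-0.6,0.2],[-30,-126,125,0.117,-0.838,0.262],[-30,-126,125,0.117,-0.838,0.262],[-30,-126,125,0.117,-0.838,0.262],[-30,-126,125,0.117,-0.838,0.262],[-30,-126,125,0.117,-0.838,0.262],[-30,-126,125,0.117,-0.838,0.262]]], claw=1)

```text
clock: 13.9
tool_pos: [0.4505, 0.1697, 0.2486]
orientation: [-90.0, 0.2, 39.8]
force: [0.3, -0.4, 0.1]
opening: 0.0617
```

```bash
python3 - <<'E'
from t import *
print(ctrl.get_obs()['joint_pos'],goto(*scr(.12)))
E
```

```text
[ 4.41510582e+01  1.63714374e+00 -2.18371375e+01  4.06112610e-02
 -6.66889533e+01 -9.44006491e+01] (array([ 90.32326756,  84.84798024, 177.31382956]), array([-0.18688117, -0.87710446,  0.38767002]))
```

Emit:
drive_tool(moves=[[[20,0,40,-0.187,-0.877,0.388],[40,0,80,-0.187,-0.877,0.388],[70,0,120,-0.187,-0.877,0.388],[90,20,160,-0.187,-0.877,0.388],[90,50,177,-0.187,-0.877,0.388],[90,85,177,-0.187,-0.877,0.388],[90,85,177,-0.187,-0.877,0.388],[90,85,177,-0.187,-0.877,0.388],[90,85,177,-0.187,-0.877,0.388],[90,85,177,-0.187,-0.877,0.388],[90,85,177,-0.187,-0.877,0.388],[90,85,177,-0.187,-0.877,0.388]]], claw=1)

```text
clock: 14.9
tool_pos: [0.4056, 0.3633, 0.1661]
orientation: [-90.2, 23.7, 90.7]
force: [0.3, -0.3, 0.4]
opening: 0.0875
```

```bash
python3 - <<'E'
from t import *
o=ctrl.get_obs();print(o['joint_pos'],o['orientation'],goto(*scr(.12)))
print(goto(*scr(0)))
im,d,c=snap('wrist'); hsv=cv2.cvtColor(im,cv2.COLOR_BGR2HSV); P=cloud(d,c)
for nm,lo,hi,zr in(('blade',(105,120,60),(125,255,255),(.027,.037)),('grip',(0,0,0),(180,255,60),(.07,.085))):
    m=(cv2.inRange(hsv,lo,hi)>0)&(P[...,2]>zr[0])&(P[...,2]<zr[1])&(np.linalg.norm(P[...,:2]-[.407,.318],axis=-1)<.08); m[:265]|=False
    q=P[m]; 
    if len(q)>10: print(nm,len(q),cv2.minAreaRect((q[:,:2]*1000).astype(np.float32)),np.median(q[:,2]))
cv2.imwrite('pics/w2.png',im)
E
```

```text
[ 68.71122671  22.66124251 -13.93595266   9.17168697 -75.67778378
 -71.96869835] [-90.22326449  23.73213249  90.72093369] (array([ 1.32698826,  2.46839772, -0.73564333]), array([ 0.00333836, -0.00127108,  0.0046727 ]))
(array([  0.76601245, 122.466419  ,  -0.3353991 ]), array([ 0.00333836, -0.00127108,  0.0046727 ]))
blade 2066 ((406.1133728027344, 322.89776611328125), (19.510211944580078, 118.89668273925781), 88.78680419921875) 0.032895719448473054
grip 447 ((405.743896484375, 322.2598876953125), (21.824851989746094, 38.89867401123047), 88.75760650634766) 0.07692004040435668
```

View pics/w2.png

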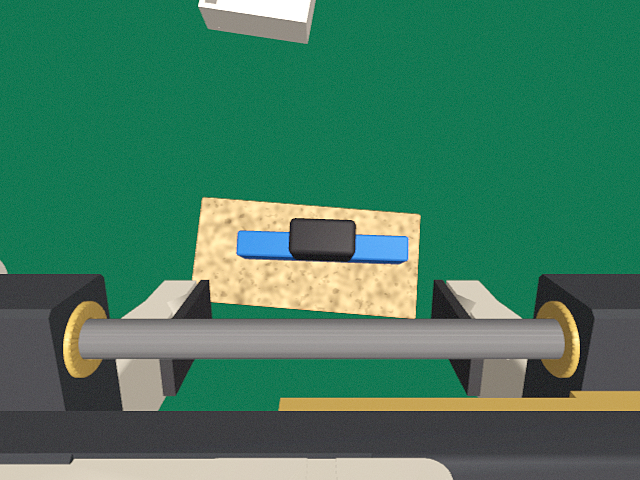

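The wrist view shows the scraper at (322,240) between the jaws, blade (237–408, 230–262), on the mat. The wrist camera gives y = 0.3226 and the fixed cameras 0.318, so I aim between them.

Emit:
drive_tool(moves=[[[3,30,0.5,0,0.012,0],[3,60,0.5,0,0.012,0],[3,90,0.5,0,0.012,0],[3,110,0.5,0,0.012,0],[3,121,0.5,0,0.012,0],[3,121,0.5,0,0.012,0],[3,121,0.5,0,0.012,0]]])

```text
clock: 15.53
tool_pos: [0.4063, 0.3172, 0.0541]
orientation: [-90.5, 23.8, 90.1]
force: [0.4, -0.1, 0.7]
opening: 0.0876
```

Emit:
drive_tool(moves=[[[0,0,0,0,0,0],[0,0,0,0,0,0],[0,0,0,0,0,0],[0,0,0,0,0,0],[0,0,0,0,0,0],[0,0,0,0,0,0],[0,0,0,0,0,0],[0,0,0,0,0,0]]], claw=0)

```text
clock: 16.2
tool_pos: [0.4058, 0.3174, 0.0535]
orientation: [-90.4, 23.9, 90.2]
force: [-2.0, 1.4, 4.1]
opening: 0.0395
```

```bash
python3 - <<'E'
from t import *
o=ctrl.get_obs();print(o['orientation'],o['opening'],o['tool_pos'],goto(*scr(0)))
p,Rt=pose(); print('tool frame of up 80:',Rt.inv().apply([0,0,160]))
E
```

```text
[-90.4170852   23.87943947  90.23717211] 0.03953501422834316 [0.4058111  0.317441   0.05353881] (array([-2.53043919,  0.96199719, -1.2161931 ]), array([ 0.00329345, -0.00898574,  0.00207147]))
tool frame of up 80: [ -64.77015706 -146.30000856   -1.06501118]
```

Emit:
drive_tool(moves=[[[-16,-36,0,0,0,0],[-32,-73,0,0,0,0],[-48,-110,0,0,0,0],[-65,-146,-1,0,0,0],[-65,-146,-1,0,0,0],[-65,-146,-1,0,0,0]]])

```text
clock: 16.7
tool_pos: [0.4062, 0.3181, 0.2155]
orientation: [-90.6, 23.6, 90.2]
force: [0.1, -1.6, -1.7]
opening: 0.0403
```

```bash
cat >> t.py <<'E'
CF=REC+.035*x
GP=np.array([.4058,.3174,.0535]); GR=R.from_euler('xyz',[-90.4,23.9,90.2],degrees=True)
OFF=GR.inv().apply(np.array([.4058,.3205,.003])-GP)
def wipe(xl,h,yl=-.002,deg=4.1):
    Rt=Rtilt(deg); return CF+x*xl+y*yl+n*h-Rt.apply(OFF),Rt
E
python3 - <<'E'
from t import *
print(OFF,wipe(.064,.05)[0],wipe(-.085,0)[0],goto(*wipe(.064,.05)),ctrl.get_obs()['opening'])
E
```

```text
[0.02329382 0.04491287 0.00030273] [0.56319057 0.02530402 0.21002281] [0.45626447 0.0410935  0.09592417] (array([-266.58814841,  123.91118495, -154.85683331]), array([ 0.30044683,  1.71074405, -0.34876507])) 0.04025371280097475
```

Emit:
drive_tool(moves=[[[-267,124,-155,0.3,1.711,-0.349],[-267,124,-155,0.3,1.711,-0.349],[-267,124,-155,0.3,1.711,-0.349],[-267,124,-155,0.3,1.711,-0.349],[-267,124,-155,0.3,1.711,-0.349],[-267,124,-155,0.3,1.711,-0.349],[-267,124,-155,0.3,1.711,-0.349],[-267,124,-155,0.3,1.711,-0.349],[-267,124,-155,0.3,1.711,-0.349],[-267,124,-155,0.3,1.711,-0.349],[-267,124,-155,0.3,1.711,-0.349],[-267,124,-155,0.3,1.711,-0.349],[-267,124,-155,0.3,1.711,-0.349],[-267,124,-155,0.3,1.711,-0.349],[-267,124,-155,0.3,1.711,-0.349],[-267,124,-155,0.3,1.711,-0.349],[-267,124,-155,0.3,1.711,-0.349],[-267,124,-155,0.3,1.711,-0.349]]])

```text
clock: 18.2
tool_pos: [0.5628, 0.0239, 0.2085]
orientation: [-90.4, -4.0, -8.2]
force: [0.5, 0.3, -0.6]
opening: 0.0396
```

```bash
python3 - <<'E'
from t import *
o=ctrl.get_obs(); print(o['joint_pos'],o['orientation'],goto(*wipe(.064,.05)),goto(*wipe(.064,.008)))
for k in('side','scene'):
    im,d,c=snap(k); P=cloud(d,c); hsv=cv2.cvtColor(im,cv2.COLOR_BGR2HSV); s=(P-CF)*1000; s=np.stack([s@x,s@y,s@n],-1)
    m=(cv2.inRange(hsv,(106,120,50),(125,255,255))>0)&(np.linalg.norm(s,axis=-1)<160); q=s[m]; print(k,len(q),'blade lid pct',np.round(np.percentile(q,[1,5,50,95,99],axis=0),1).tolist())
    if k=='side': cv2.imwrite('pics/p4.png',cv2.resize(im[110:300,200:400],None,fx=3,fy=3,interpolation=cv2.INTER_CUBIC))
E
```

```text
[  24.01531202    9.04280983  -20.23882872    2.8891325   -57.59736311
 -123.71798424] [-90.38336794  -3.96781827  -8.20742712] (array([ 0.30432683, -1.56101207,  1.39206785]), array([ 0.00645459,  0.00336041, -0.00229578])) (array([17.40870298, 36.79787305,  1.58245872]), array([ 0.00645459,  0.00336041, -0.00229578]))
side 647 blade lid pct [[55.4, -64.6, 51.0], [57.0, -63.8, 52.8], [71.7, -39.1, 68.0], [73.5, 35.6, 79.1], [74.0, 48.1, 79.7]]
scene 884 blade lid pct [[58.3, -65.3, 50.9], [64.0, -62.3, 52.6], [71.9, -11.2, 67.3], [74.6, 45.9, 79.0], [76.1, 51.3, 81.9]]
```

View pics/p4.png

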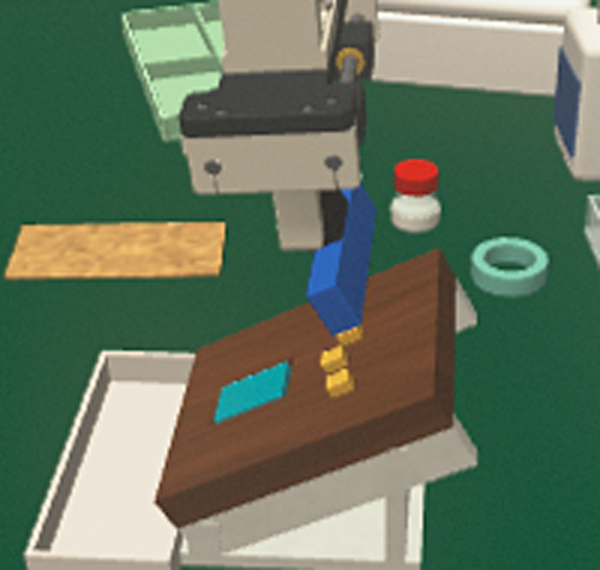

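The side crop shows the scraper gripped, its blade parallel to the lid face and up the slope from the chips, which run (333,357) to (345,335). Depth puts the blade at x 56–74 and its underside 51 mm off the face, as planned.

Emit:
drive_tool(moves=[[[6,12,3,0,0.003,0],[12,25,3,0,0.003,0],[17,36,3,0,0.003,0],[17,36,3,0,0.003,0],[17,36,3,0,0.003,0],[17,36,3,0,0.003,0]]])

```text
clock: 18.8
tool_pos: [0.5826, 0.0237, 0.1742]
orientation: [-90.3, -4.0, -8.5]
force: [0.3, -0.1, -0.8]
opening: 0.0405
```

```bash
python3 - <<'E'
from t import *
f=ctrl.get_obs()['force']; print(f)
for h in(.002,.0,-.001): print(h,goto(*wipe(.064,h,yl=.001)))
E
```

```text
[ 0.32276588 -0.09933178 -0.75696648]
0.002 (array([2.58730878, 6.69772636, 1.77058459]), array([ 0.00590557, -0.0025462 , -0.00137936]))
0.0 (array([3.40009696, 8.52507689, 1.78344594]), array([ 0.00590557, -0.0025462 , -0.00137936]))
-0.001 (array([3.80649106, 9.43875216, 1.78987662]), array([ 0.00590557, -0.0025462 , -0.00137936]))
```

Emit:
drive_tool(moves=[[[1,3,1,0,0,0],[2.5,6.5,1.5,0,0,0],[2.5,6.5,1.5,0,0,0],[2.5,6.5,1.5,0,0,0],[2.5,6.5,1.5,0,0,0]]])

```text
clock: 19.22
tool_pos: [0.5857, 0.0248, 0.1682]
orientation: [-90.3, -4.1, -8.6]
force: [-0.1, -0.7, -1.2]
opening: 0.04
```

Emit:
drive_tool(moves=[[[0.3,0.8,0,0,0,0],[0.7,1.6,0,0,0,0],[0.7,1.6,0,0,0,0]]])

```text
clock: 19.47
tool_pos: [0.5865, 0.0247, 0.1663]
orientation: [-90.3, -4.0, -8.6]
force: [1.0, 0.2, -1.4]
opening: 0.0397
```

Emit:
drive_tool(moves=[[[0.4,0.9,0,0,0,0],[0.4,0.9,0,0,0,0],[0.4,0.9,0,0,0,0]]])

```text
clock: 19.72
tool_pos: [0.5869, 0.0246, 0.1658]
orientation: [-90.3, -4.1, -8.6]
force: [-2.1, 0.7, 3.4]
opening: 0.0399
```

Emit:
drive_tool(moves=[[[0.4,0.9,0,0,0,0],[0.4,0.9,0,0,0,0],[0.4,0.9,0,0,0,0]]])

```text
clock: 19.97
tool_pos: [0.587, 0.0245, 0.1658]
orientation: [-90.3, -4.0, -8.5]
force: [-8.1, 2.0, 11.3]
opening: 0.0402
```

```bash
python3 - <<'E'
from t import *
p,Rt=pose(); b=p+Rt.apply(OFF)-CF; print(ctrl.get_obs()['force'],'blade lid',b@x*1e3,b@y*1e3,b@n*1e3)
print('tool: downslope 1mm',Rt.inv().apply(-x),'out',Rt.inv().apply(n))
print(goto(*wipe(-.085,b@n,yl=.001))); 
im,d,c=snap('side'); P=cloud(d,c); hsv=cv2.cvtColor(im,cv2.COLOR_BGR2HSV); s=(P-CF)*1000; s=np.stack([s@x,s@y,s@n],-1)
m=(cv2.inRange(hsv,(106,120,50),(125,255,255))>0)&(np.linalg.norm(s,axis=-1)<160); print(np.round(np.percentile(s[m],[1,5,50,95,99],axis=0),1).tolist())
E
```

```text
[-8.12324575  1.97160069 11.2609151 ] blade lid 64.06688949600378 0.40522233674342245 -0.1291454717667409
tool: downslope 1mm [-9.13872638e-01  4.06000974e-01 -1.04633364e-04] out [-0.40599328 -0.91385684 -0.00592816]
(array([-136.27070958,   60.54245113,    0.2794843 ]), array([ 0.00537631, -0.00249995, -0.00093987]))
[[56.0, -60.9, 2.4], [57.7, -59.9, 4.2], [72.3, -37.4, 19.4], [74.5, 29.5, 30.5], [75.1, 44.3, 31.0]]
```

Emit:
drive_tool(moves=[[[-0.5,-1.2,0,0,0,0],[-7.4,1.8,0,0,0,0],[-14.2,4.9,0,0,0,0],[-21.1,7.9,0,0,0,0],[-27.9,11,0,0,0,0],[-34.8,14,0,0,0,0],[-41.6,17.1,0,0,0,0],[-48.5,20.1,0,0,0,0],[-55.3,23.2,0,0,0,0],[-62.2,26.2,0,0,0,0],[-62.2,26.2,0,0,0,0],[-62.2,26.2,0,0,0,0]]])

```text
clock: 21.02
tool_pos: [0.5267, 0.0332, 0.1336]
orientation: [-90.3, -3.9, -8.5]
force: [-2.4, -0.5, 0.6]
opening: 0.0397
```

```bash
python3 - <<'E'
from t import *
p,Rt=pose(); b=p+Rt.apply(OFF)-CF; o=ctrl.get_obs(); print(o['force'],o['joint_pos'],'blade lid',b@x*1e3,b@y*1e3,b@n*1e3)
print('tool: downslope 1mm',Rt.inv().apply(-x)); print(goto(*wipe(-.089,b@n,yl=.001)))
im,d,c=snap('side'); cv2.imwrite('pics/p5.png',cv2.resize(im[110:300,200:400],None,fx=3,fy=3,interpolation=cv2.INTER_CUBIC))
E
```

```text
[-2.38722782 -0.47749626  0.57892259] [  26.7976347    10.05283116  -30.33692854    3.52351764  -46.64903344
 -127.7003393 ] blade lid -4.9604476348887285 0.09607238040843175 -0.005652954617018768
tool: downslope 1mm [-9.13119014e-01  4.07692954e-01  3.48850744e-04]
(array([-76.86452953,  34.32488177,   0.59767259]), array([ 0.00623271, -0.00239057, -0.00279357]))
```

View pics/p5.png

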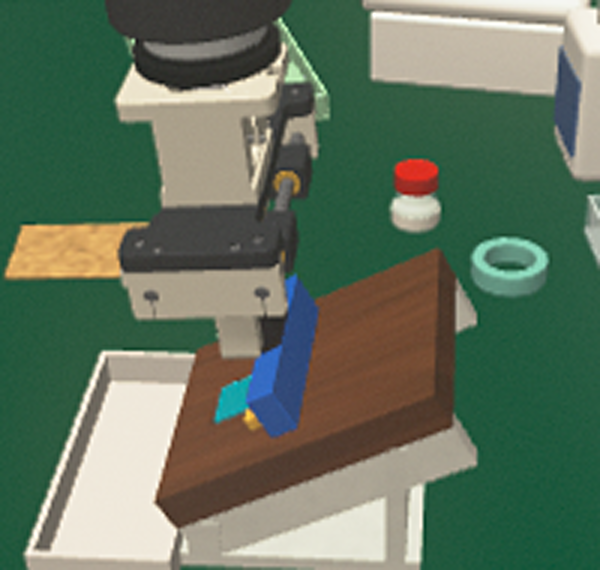

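The side crop shows the blade flat on the lid with a chip at its front, at (252,415). The wood behind it is bare.

Emit:
drive_tool(moves=[[[-6.4,2.9,0,0,0,0],[-12.8,5.7,0,0,0,0],[-19.2,8.6,0,0,0,0],[-25.6,11.4,0,0,0,0],[-32,14.3,0,0,0,0],[-38.4,17.2,0,0,0,0],[-44.8,20,0,0,0,0],[-51.2,22.9,0,0,0,0],[-57.6,25.7,0,0,0,0],[-64,28.6,0,0,0,0],[-70.4,31.4,0,0,0,0],[-77,34,0,0,0,0],[-79,35,0,0,0,0],[-79,35,0,0,0,0],[-79,35,0,0,0,0],[-79,35,0,0,0,0]]])

```text
clock: 22.4
tool_pos: [0.4523, 0.0445, 0.0935]
orientation: [-90.3, -4.0, -8.6]
force: [-0.7, 1.2, -0.5]
opening: 0.04
```

```bash
cat > tray.py <<'E'
from t import *
def tray(fn):
    A=[]
    for k in('side','scene'):
        im,d,c=snap(k); P=cloud(d,c); hsv=cv2.cvtColor(im,cv2.COLOR_BGR2HSV)
        g=cv2.inRange(hsv,(14,110,90),(32,255,255)); g[(np.linalg.norm(P-CF,axis=-1)>.25)]=0
        for b in cv2.findContours(g,cv2.RETR_EXTERNAL,cv2.CHAIN_APPROX_NONE)[0]:
            if cv2.contourArea(b)>12:
                u=np.zeros_like(g); cv2.drawContours(u,[b],-1,255,-1); q=np.median(P[u>0],0); print(k,cv2.contourArea(b),np.round(q,3),'lid',np.round([(q-CF)@a*1e3 for a in(x,y,n)],0),'tray',np.round(Rtilt(0).as_matrix()[:,[0,2]].T@(q-CF)*1e3,0))
        if k=='side': cv2.imwrite(fn,cv2.resize(im[150:310,190:370],None,fx=3,fy=3,interpolation=cv2.INTER_CUBIC))
E
python3 - <<'E'
from tray import *
p,Rt=pose(); b=p+Rt.apply(OFF)-CF; o=ctrl.get_obs(); print(o['force'],o['joint_pos'],'blade lid',b@x*1e3,b@y*1e3,b@n*1e3,o['opening'])
tray('pics/p6.png')
E
```

```text
[-0.70153446  1.15882891 -0.45492186] [  33.10636509    6.35500028  -42.16681502    4.65104406  -38.77666978
 -135.2285434 ] blade lid -90.07550293101701 0.4324373952465221 -0.04419970064592493 0.039967622904359026
side 19.0 [0.462 0.    0.014] lid [-116.  -42.  -28.] tray [-90. -42.]
side 15.0 [0.481 0.065 0.167] lid [-36.  24. 104.] tray [-81.  24.]
scene 16.5 [0.463 0.005 0.177] lid [-39. -37. 116.] tray [-89. -37.]
```

View pics/p6.png

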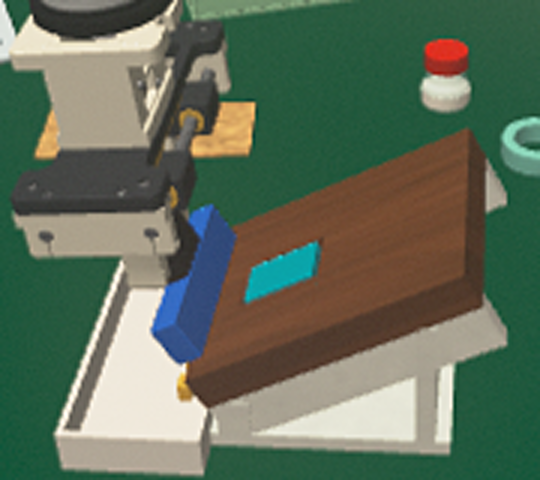

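The crop shows the lid clear, the tile still flush and one chip in the tray at (184,386). The blade hides the others. I lift off and look again.

Emit:
drive_tool(moves=[[[-10,-22,0,0,0,0],[-15,-60,0,0,0,0],[-15,-100,0,0,0,0],[-15,-130,0,0,0,0],[-15,-130,0,0,0,0],[-15,-130,0,0,0,0]]])

```text
clock: 23.0
tool_pos: [0.4295, 0.0494, 0.2243]
orientation: [-90.1, -4.2, -8.6]
force: [-0.5, -0.1, -2.1]
opening: 0.04
```

```bash
python3 - <<'E'
from tray import *
print(goto(GP+[0,0,.15],GR),pose()[0]); tray('pics/p7.png')
E
```

```text
(array([-64.80183869,  15.54181638, 261.47768533]), array([-0.30034812, -1.71382632,  0.35482543])) [0.42954364 0.04941368 0.22426006]
side 20.0 [ 0.462 -0.001  0.016] lid [-116.  -43.  -26.] tray [-90. -43.]
side 20.5 [0.468 0.047 0.017] lid [-116.    5.  -24.] tray [-91.   5.]
side 25.5 [0.458 0.069 0.297] lid [  4.  26. 230.] tray [-104.   26.]
scene 39.5 [0.441 0.02  0.307] lid [  1. -25. 242.] tray [-113.  -25.]
```

Emit:
drive_tool(moves=[[[-65,15,261,-0.3,-1.714,0.355],[-65,15,261,-0.3,-1.714,0.355],[-65,15,261,-0.3,-1.714,0.355],[-65,15,261,-0.3,-1.714,0.355],[-65,15,261,-0.3,-1.714,0.355],[-65,15,261,-0.3,-1.714,0.355],[-65,15,261,-0.3,-1.714,0.355],[-65,15,261,-0.3,-1.714,0.355],[-65,15,261,-0.3,-1.714,0.355],[-65,15,261,-0.3,-1.714,0.355],[-65,15,261,-0.3,-1.714,0.355],[-65,15,261,-0.3,-1.714,0.355],[-65,15,261,-0.3,-1.714,0.355],[-65,15,261,-0.3,-1.714,0.355],[-65,15,261,-0.3,-1.714,0.355],[-65,15,261,-0.3,-1.714,0.355],[-65,15,261,-0.3,-1.714,0.355],[-65,15,261,-0.3,-1.714,0.355]]])

```text
clock: 24.6
tool_pos: [0.4045, 0.316, 0.2011]
orientation: [-90.2, 24.0, 90.1]
force: [1.0, 0.6, -0.3]
opening: 0.0396
```

```bash
python3 - <<'E'
from tray import *
tray('pics/p7.png'); print(goto(GP+[0,0,.01],GR),goto(GP,GR))
E
```

```text
side 37.5 [0.465 0.024 0.017] lid [-115.  -18.  -24.] tray [-90. -18.]
(array([ 57.374987  , 125.47425838,  -0.84952922]), array([-0.00432456, -0.0003542 , -0.00202779])) (array([ 61.4449176 , 134.60853461,  -0.82378365]), array([-0.00432456, -0.0003542 , -0.00202779]))
```

View pics/p7.png

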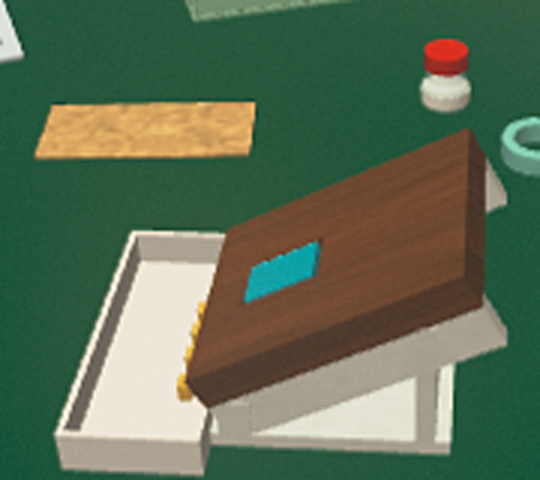

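The crop shows a bare lid, the tile flush and the chips lying in the tray along the lid's low edge, (203,308) to (184,388). Now I set the scraper down.

Emit:
drive_tool(moves=[[[15,32,-1,0,0,0],[30,65,-1,0,0,0],[45,98,-1,0,0,0],[55,118,-1,0,0,0],[57,124,-1,0,0,0],[57,124,-1,0,0,0],[57,124,-1,0,0,0]]])

```text
clock: 25.28
tool_pos: [0.4063, 0.3182, 0.0659]
orientation: [-90.2, 24.0, 90.3]
force: [0.2, 0.4, 0.1]
opening: 0.0394
```

```bash
python3 - <<'E'
from tray import *
print(goto(GP,GR))
im,d,c=snap('side'); P=cloud(d,c); h=(P-CF)@Rtilt(0).as_matrix()[:,[0,2]]*1e3
m=(im.min(-1)>140)&(P[...,2]>0)&(P[...,2]<.009)&(abs(h[...,1])<60)&(h[...,0]>-190)&(h[...,0]<-70); print('floor x',np.percentile(h[m][:,0],[1,5,50,95,99]),np.median(P[m][:,2]))
g=cv2.inRange(cv2.cvtColor(im,cv2.COLOR_BGR2HSV),(12,90,70),(34,255,255)); g[(abs(h[...,0]+90)>20)]=0; u=np.argwhere(g>0); print(len(u)); k=P[g>0]; print(np.round(np.c_[h[g>0],k[:,2]*1e3][np.argsort(h[g>0][:,1])][::3]).astype(int).tolist())
E
```

```text
(array([ 4.32922039, 11.68039009,  0.50591478]), array([-0.0031915 ,  0.00133314, -0.00212413]))
floor x [-147.87863877 -145.69790239 -121.65026267  -96.15948552  -83.19514606] 0.004046546842720211
244
[[-78, -76, 48], [-76, -75, 52], [-75, -74, 51], [-77, -69, 53], [-76, -57, 52], [-72, -48, 54], [-92, -44, 6], [-89, -44, 6], [-89, -44, 18], [-88, -44, 13], [-92, -43, 12], [-86, -43, 12], [-92, -42, 9], [-94, -42, 13], [-95, -41, 7], [-72, -41, 54], [-86, -40, 7], [-80, -38, 50], [-91, -36, 18], [-91, -33, 18], [-72, -25, 55], [-93, -18, 9], [-93, -17, 16], [-91, -16, 18], [-91, -14, 18], [-92, -11, 18], [-80, -7, 50], [-72, -6, 54], [-91, 3, 16], [-70, 6, 57], [-91, 7, 15], [-94, 9, 16], [-92, 13, 18], [-94, 14, 17], [-79, 22, 51], [-91, 27, 16], [-93, 28, 18], [-92, 32, 17], [-71, 34, 53], [-93, 37, 18], [-79, 47, 51], [-73, 55, 52], [-71, 57, 55], [-77, 65, 50], [-77, 72, 52], [-74, 75, 52], [-104, 240, 2], [-109, 242, 4], [-97, 242, 4], [-95, 242, 3], [-102, 244, 2], [-105, 247, 3], [-93, 247, 3], [-106, 252, 3], [-104, 252, 3], [-101, 254, 4], [-99, 256, 3], [-105, 259, 4], [-110, 261, 3], [-98, 262, 2], [-95, 263, 4], [-108, 265, 3], [-104, 269, 3], [-97, 271, 2], [-102, 273, 4], [-100, 274, 3], [-107, 276, 2], [-98, 279, 3], [-105, 281, 4], [-96, 285, 2], [-99, 287, 1], [-97, 290, 2], [-102, 293, 3], [-98, 294, 3], [-103, 296, 4], [-101, 300, 1], [-106, 303, 3], [-102, 304, 5], [-105, 307, 3], [-105, 311, 3], [-103, 314, 4], [-106, 318, 2]]
```

All four chips are in the tray, at y of about -42, -15, 8 and 30 and about 19 mm behind the tray centre. Now the last few millimetres down.

Emit:
drive_tool(moves=[[[2,6,0,0,0,0],[4,10.5,0,0,0,0],[4,10.5,0,0,0,0],[4,10.5,0,0,0,0]]])

```text
clock: 25.67
tool_pos: [0.4058, 0.3171, 0.0539]
orientation: [-90.1, 24.0, 90.3]
force: [0.5, 0.7, -1.7]
opening: 0.0398
```

Emit:
drive_tool(moves=[[[0.4,1,0,0,0,0],[0.4,1,0,0,0,0],[0.4,1,0,0,0,0]]])

```text
clock: 25.92
tool_pos: [0.4059, 0.3173, 0.0534]
orientation: [-90.2, 24.1, 90.3]
force: [-1.4, 0.4, 4.8]
opening: 0.04
```

Contact at 4.8 N at the pick-up height. I release and withdraw along the tool axis.

Emit:
drive_tool(moves=[[[0,0,0,0,0,0],[0,0,0,0,0,0],[0,0,0,0,0,0],[0,0,0,0,0,0],[0,0,0,0,0,0],[0,0,0,0,0,0],[0,0,0,0,0,0]]], claw=1)

```text
clock: 26.5
tool_pos: [0.4057, 0.317, 0.0526]
orientation: [-90.1, 24.1, 90.3]
force: [0.0, 0.4, -0.0]
opening: 0.0812
```

Emit:
drive_tool(moves=[[[0,-15,0,0,0,0],[0,-40,0,0,0,0],[0,-80,0,0,0,0],[0,-120,0,0,0,0],[0,-150,0,0,0,0],[0,-150,0,0,0,0],[0,-150,0,0,0,0],[0,-150,0,0,0,0]]])

```text
clock: 27.17
tool_pos: [0.4047, 0.3779, 0.1892]
orientation: [-90.1, 24.1, 90.3]
force: [-0.0, -0.7, -0.2]
opening: 0.0875
```

```bash
python3 - <<'E'
from chk import *
chk()
im,d,c=snap('side'); P=cloud(d,c); hsv=cv2.cvtColor(im,cv2.COLOR_BGR2HSV)
near=np.linalg.norm(P[...,:2]-[.41,.32],axis=-1)<.11
for nm,lo,hi,zr in(('blade',(106,120,50),(125,255,255),(.027,.037)),('grip',(0,0,0),(180,255,60),(.071,.084)),('cork',(8,60,120),(25,200,255),(-.004,.009))):
    q=P[(cv2.inRange(hsv,lo,hi)>0)&near&(P[...,2]>zr[0])&(P[...,2]<zr[1])]; print(nm,len(q),np.round(np.median(q[:,2]),4),cv2.minAreaRect((q[:,:2]*1000).astype(np.float32)))
cv2.imwrite('pics/p8.png',im); o=ctrl.get_obs(); print(o['force'],o['opening'])
E
```

```text
side 248 [[-23.9, -17.4, -2.6], [0.3, -2.9, -0.3], [21.9, 14.6, 1.2]] face z -0.10332824739962801 [-0.01389373 -0.00311817 -0.36992282]
scene 132 [[-28.1, -18.6, -2.3], [0.4, -2.9, -0.5], [22.4, 14.3, 1.1]] face z -0.2984700656439978 [ 0.00217259 -0.00376871 -0.50128934]
blade 216 0.0318 ((406.42156982421875, 318.7453308105469), (19.3325252532959, 117.64091491699219), 89.1188735961914)
grip 92 0.0769 ((406.4649658203125, 317.41650390625), (22.383808135986328, 38.54328536987305), 87.77995300292969)
cork 701 0.0029 ((418.0702209472656, 324.1127624511719), (82.80883026123047, 169.97659301757812), 88.0816650390625)
[-0.39862365 -0.17049235  0.3878757 ] 0.08769742855012086
```

View pics/p8.png

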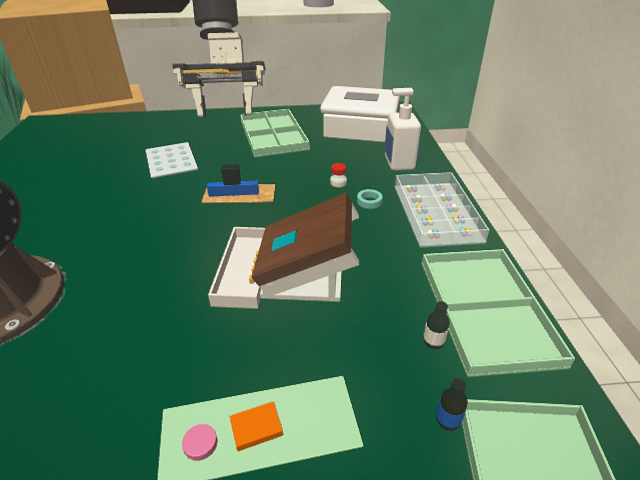

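The final view shows the scraper upright on the cork at (232,183), the tile flush at (284,240), the chips in the tray at (253,268), the bystanders where they started and the gripper clear. I'm handing it in.

```bash
python3 -c "
from plant import ctrl
print(ctrl.close_job())"
```

```text
the job is handed in; nothing more can be done
None
```

The job is handed in at about 27 s on the robot clock, and my last checks showed every goal met. `close_job` gives no verdict, so these camera readings are all the confirmation I have.

**What I did:** I placed the teal tile in the recess, pressed it home with closed fingers, and wiped all four chips into the tray with the scraper. I then stood the scraper back on its mat. The arm could not tilt the full 28° there (joint 3 limit), so I placed the tile with the tool at 16°. I gripped the scraper at a 24° lean so its blade still lay flat on the lid.

**Last checks:**
- **Tile:** about level with the face (depth −0.3 to −0.5 mm, against −0.1 to −0.3 for the wood) and tilted under 1°.
- **Chips:** four separate brass clusters on the tray floor, about 19 mm behind the tray centre. The lid's edge partly hides them. They read 18 mm high, so they probably stand on a side.
- **Scraper:** upright, about 12 mm lengthways and 6 mm crossways from the mat centre.
- **Surroundings:** the gripper was clear of everything and the bystanders looked unmoved. I judged that by eye, without measuring their positions.

**Disagreements and forces:** the wrist camera read y about 3–4 mm higher than the fixed cameras, so I worked with values in between. The final press on the tile reached about 54 N at the wrist (limit 120 N).

I viewed 13 pictures, one over the 12 allowed.

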